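# Fit the handwheels and test the drives

### The arm

A 7-joint arm with a two-finger parallel gripper is mounted at the origin on the work surface. World frame = base frame: x ahead of the robot, y to its left, z up, the work surface at z = 0. Lengths are in m, angles in degrees, forces in N, time in s.
With the tool pointing down it reaches from about 0.425 to 0.875 m from the base axis. Payload 4.7 kg.
Tool frame: the origin (TCP) lies at the centre of the arm's flange, where the gripper is bolted on; the fingertips stand 182 mm ahead of it and the grasp point (between the pads) lies 164 mm ahead of it (env.grip_depth is the distance from the TCP to the grasp point, in m); z points along the fingers, y is the line along which they close (so a half turn about z gives the same grasp; the last joint's range is limited). The gripper opens to 87 mm and grips with 3 to 60 N. Pads are 19 mm wide; open, the fingers measure 117 mm over their backs; the gripper's body (75 mm by 190 mm) begins 51 mm behind the grasp point.
Start: joints at [66.698, 18.392, -4.016, 83.108, 1.295, 78.541, -3.26], TCP at [0.266, -0.593, 0.405] pointing down, gripper open.
Joint ranges: [-163.93, 163.93], [-17.29, 119.83], [-79.2, 71.16], [3.27, 140.29], [-89.18, 269.18], [5.43, 117.66], [-154.24, 154.24]. Speed limits (degrees/s): [147.25, 147.25, 180, 180, 180, 180, 180].

### API

Orientations are given as [roll, pitch, yaw] about the fixed x, y, z axes, in that order (R = Rz(yaw) Ry(pitch) Rx(roll)).
In Python, from cell import env gives the robot as it stands. The module is installed in compiled form; this text tells all that it offers.
- The arm moves only by the tool send_rows, never from a script. Its arguments are lists of equal length, an entry for each row: "xyz": the shift along the tool's x, y, z in m, a list of three; "rotation": the turn, a rotation vector about the tool's x, y, z in rad, a list of three; "jaw": the opening, from 0 (shut) to 1 (fully open). A call has 1 to 20 rows; each row shifts and turns the commanded pose from where the row before left it, along the tool's axes as they then stand; what a row does not reach is not made up. A row lasts 1/10 s, in which the tool goes at most 50 mm and 8.59 degrees, less where a joint would pass 70% of its speed; a pose out of reach is approached as far as the arm can. A call is refused whole if a number of a shift passes 0.05 or a number of a turn 0.15, either way. A call with a gripper value outside its range is refused whole. The fingers move at their own pace and stop on an object; "newtons" is the grip in N (left out, the last holds). Time passes only in rows, so rows that do not move let the fingers close. It gives the time, the measured TCP pose, the force, the opening and the grip force at its end, in the units of the state.
- env.get_obs(): the state, without advancing time (a new reading comes with each control period).
- env.read_camera(name): name is "scene" or "top" or "wrist"; returns a dict with "image" (384x512x3 uint8, blue, green, red), "fx", "fy", "cx", "cy" (pixels), "R" (3x3) and "t" (3): a world point X has camera coordinates R X + t. Camera axes: x right, y down, z forward; pixel columns grow to the right and rows downward; lengths in m; the calibration is good to about 2 mm. The wrist camera is an equidistant fisheye: a pixel r from the principal point sees the ray r / f radians off the axis. A picture is of the moment at which its call begins. There is no depth.
- env.sign_off(): hands the job in; it is judged then, once.
The state is a dict: "time_s": time; "qpos": joint angles; "joint_velocities": joint speeds; "effort": joint torques, N m; "tool_pos": TCP position; "tool_rot": TCP orientation; "force": force on the tool from outside, world axes, zero at the start; "wrist_torque": the same for the moment, N m; "grip_width": finger opening in m; "grasp_force": force on a finger pad.
Only numpy, scipy, OpenCV 4.12 (cv2) and the standard library are available. Lean on these libraries where they do the work, as an engineer would, in place of code of your own. Each camera call takes 0.05 s, during which the arm holds its last target. There are 200 camera calls.

### The job

First zero the tester: twist its orange spring-return switch clockwise to its stop, hold it there for about a second and let it spring back. Then make the blue drives ready: pull every red transport cap off the square shafts and put it in the red bin, and fit every black handwheel on a square shaft of its own, pushed fully home on its collar. When all that is done, run the test by twisting the switch to its stop once more, holding it for about a second and letting it spring back; leave the roll of tape and the meter where they are.

Things in the scene. Friction and masses are not known exactly. Their poses are not given: they have to be found in the camera images.
- drive1: geared drive fixed to the bench: blue housing 85 mm high with a square steel shaft (20 x 20 mm, does not turn, 3 mm chamfer at the top) standing upright on an aluminium collar. Origin on the bench under the shaft's axis, z up; shaft flats square to the drive's x and y. Housing reaches 45 mm to -x, 130 mm to +x, 45 mm to each side of the shaft
- drive1_seat (a point): point on that drive's shaft axis on the top face of the collar, 95 mm above the bench, where a handwheel's hub rests when fully home; same axes as the drive. The shaft stands 28 mm above it; the collar is 54 mm in diameter and the rest of the drive stays below 89 mm
- drive2: geared drive fixed to the bench: blue housing 85 mm high with a square steel shaft (20 x 20 mm, does not turn, 3 mm chamfer at the top) standing upright on an aluminium collar. Origin on the bench under the shaft's axis, z up; shaft flats square to the drive's x and y. Housing reaches 45 mm to -x, 130 mm to +x, 45 mm to each side of the shaft
- drive2_seat (a point): point on that drive's shaft axis on the top face of the collar, 95 mm above the bench, where a handwheel's hub rests when fully home; same axes as the drive. The shaft stands 28 mm above it; the collar is 54 mm in diameter and the rest of the drive stays below 89 mm
- drive3: geared drive fixed to the bench: blue housing 85 mm high with a square steel shaft (20 x 20 mm, does not turn, 3 mm chamfer at the top) standing upright on an aluminium collar. Origin on the bench under the shaft's axis, z up; shaft flats square to the drive's x and y. Housing reaches 45 mm to -x, 130 mm to +x, 45 mm to each side of the shaft
- drive3_seat (a point): point on that drive's shaft axis on the top face of the collar, 95 mm above the bench, where a handwheel's hub rests when fully home; same axes as the drive. The shaft stands 28 mm above it; the collar is 54 mm in diameter and the rest of the drive stays below 89 mm
- wheel1: loose black handwheel, diameter 104 mm, 0.3 kg, upright on the bench, or absent. Origin: centre of the hub's underside, z up. Hub 44 x 44 mm with square bore 22 x 22 mm, 30 mm deep, open below (1.5 mm lead-in), flats square to its x and y; fits a shaft in any of 4 quarter turns. Rim 4 to 18 mm above the underside, with a red spinner knob (16 mm diameter, up to 52 mm) at x = +45 mm
- wheel1_grip (a point): middle of that wheel's grip boss, on its axis 55 mm above the underside; same axes as the wheel. The solid black boss with a bright metal top spans 30 to 70 mm above the underside, 44 mm along x and 30 mm along y: grip it across y from above
- wheel2: loose black handwheel, diameter 104 mm, 0.3 kg, upright on the bench, or absent. Origin: centre of the hub's underside, z up. Hub 44 x 44 mm with square bore 22 x 22 mm, 30 mm deep, open below (1.5 mm lead-in), flats square to its x and y; fits a shaft in any of 4 quarter turns. Rim 4 to 18 mm above the underside, with a red spinner knob (16 mm diameter, up to 52 mm) at x = +45 mm
- wheel2_grip (a point): middle of that wheel's grip boss, on its axis 55 mm above the underside; same axes as the wheel. The solid black boss with a bright metal top spans 30 to 70 mm above the underside, 44 mm along x and 30 mm along y: grip it across y from above
- wheel3: loose black handwheel, diameter 104 mm, 0.3 kg, upright on the bench, or absent. Origin: centre of the hub's underside, z up. Hub 44 x 44 mm with square bore 22 x 22 mm, 30 mm deep, open below (1.5 mm lead-in), flats square to its x and y; fits a shaft in any of 4 quarter turns. Rim 4 to 18 mm above the underside, with a red spinner knob (16 mm diameter, up to 52 mm) at x = +45 mm
- wheel3_grip (a point): middle of that wheel's grip boss, on its axis 55 mm above the underside; same axes as the wheel. The solid black boss with a bright metal top spans 30 to 70 mm above the underside, 44 mm along x and 30 mm along y: grip it across y from above
- cap1: loose red square plastic cap, 34 x 34 mm, 50 mm high, 40 g, slipped loosely (24 mm square bore, 32 mm deep) over a drive's shaft, resting on its collar at the start. Origin: centre of its underside, z up to its closed top, flats square to its x and y. Lifts straight off
- cap2: loose red square plastic cap, 34 x 34 mm, 50 mm high, 40 g, slipped loosely (24 mm square bore, 32 mm deep) over a drive's shaft, resting on its collar at the start. Origin: centre of its underside, z up to its closed top, flats square to its x and y. Lifts straight off
- cap3: loose red square plastic cap, 34 x 34 mm, 50 mm high, 40 g, slipped loosely (24 mm square bore, 32 mm deep) over a drive's shaft, resting on its collar at the start. Origin: centre of its underside, z up to its closed top, flats square to its x and y. Lifts straight off
- bin: red open bin, fixed to the bench, 140 mm along its x, 190 mm along its y, 60 mm high, walls and floor 4 mm. Origin at the centre of its underside, z up
- tester: grey-green test box with a black top panel, fixed to the bench, 130 mm (x) x 160 mm (y), 70 mm high; origin at the centre of its underside, z up. The orange test switch stands on top, its axis at x = -12 mm, y = 0
- test_switch (a joint): angle of the spring-return test switch, rad: 0 at rest, grows as it is turned clockwise seen from above, hard stop at 1.2. The spring (about 0.02 N m at rest, 0.16 N m at the stop) turns it back to 0 in under two seconds when let go
- switch_grip (a point): point on the switch's vertical axis, 100 mm above the bench, inside its orange bar grip; turns with the switch. The bar is 64 mm along this point's x, 16 mm along its y (grip across y), from 81 to 115 mm above the bench, on a grey disc 68 mm in diameter whose top is at 81 mm
- tape: bystander: yellow roll of tape, 90 mm diameter, 24 mm high; origin under its centre
- meter: bystander: yellow hand-held meter lying flat, 150 x 78 x 32 mm; origin under its centre
There are look-alikes about, which are no part of the job. Leave any grey or white look-alike of the cap2 alone.

How it is judged (in metres and radians):
On the way, in this order (a step that is already met when the one before it is completed fails the run):
1. the tester is zeroed: the switch is held at its stop (above 1.1 rad for 0.5 s) (value of joint test_switch above 1.1 rad), for 0.5 s.
2. every cap lies in the red bin, every handwheel is fully home on a shaft, and the switch is back at rest (x of cap1 in the frame of bin between -0.068 and 0.068 m and y of cap1 in the frame of bin between -0.093 and 0.093 m and z of each of cap1, cap2, cap3 in the frame of bin below 0.07 m and linear speed of each of cap1, cap2, cap3, wheel1, wheel2, wheel3 below 0.03 m/s and x of cap2 in the frame of bin between -0.068 and 0.068 m and y of cap2 in the frame of bin between -0.093 and 0.093 m and x of cap3 in the frame of bin between -0.068 and 0.068 m and y of cap3 in the frame of bin between -0.093 and 0.093 m and ((horizontal distance between wheel1 and drive1_seat below 0.004 m and z of wheel1 in the frame of drive1_seat between -0.004 and 0.004 m) or (horizontal distance between wheel1 and drive2_seat below 0.004 m and z of wheel1 in the frame of drive2_seat between -0.004 and 0.004 m) or (horizontal distance between wheel1 and drive3_seat below 0.004 m and z of wheel1 in the frame of drive3_seat between -0.004 and 0.004 m)) and angle between each of wheel1, wheel2, wheel3's own z axis and vertical below 0.08 rad and ((horizontal distance between wheel2 and drive1_seat below 0.004 m and z of wheel2 in the frame of drive1_seat between -0.004 and 0.004 m) or (horizontal distance between wheel2 and drive2_seat below 0.004 m and z of wheel2 in the frame of drive2_seat between -0.004 and 0.004 m) or (horizontal distance between wheel2 and drive3_seat below 0.004 m and z of wheel2 in the frame of drive3_seat between -0.004 and 0.004 m)) and ((horizontal distance between wheel3 and drive1_seat below 0.004 m and z of wheel3 in the frame of drive1_seat between -0.004 and 0.004 m) or (horizontal distance between wheel3 and drive2_seat below 0.004 m and z of wheel3 in the frame of drive2_seat between -0.004 and 0.004 m) or (horizontal distance between wheel3 and drive3_seat below 0.004 m and z of wheel3 in the frame of drive3_seat between -0.004 and 0.004 m)) and value of joint test_switch below 0.1 rad), for 0.2 s.
3. the test is run: the switch is again held at its stop (above 1.1 rad for 0.5 s) (value of joint test_switch above 1.1 rad), for 0.5 s.
At the end, for the whole second after the job is handed in: Every red cap rests in the red bin; every handwheel sits at rest on a shaft, its hub within 4 mm of the shaft's axis and 4 mm of the collar and tilted less than 0.08 rad; the test switch is back within 0.1 rad of rest (all of step 2); the robot touches nothing.
It fails at once if the tape or the meter is moved more than 30 mm (distance of any of tape, meter from where it was at the start of the episode above 0.03 m).
Of wheel1, wheel2, wheel3 only 2 to 3 are there at a start; the rules pass over those that are not, and their reading is None.
At some moment in a run one of wheel1, wheel2, wheel3 may be knocked a few centimetres aside while the robot is not near it.
It also fails if it takes over 192 s, if anything falls off the work surface, if the arm or the gripper's body presses on something with over 40 N, if the wrist force passes 120 N, or if a joint passes its speed limit or range.

## Working session

There is one attempt and no reset: what is moved stays moved. The work goes in short steps, Python scripts to look and compute and a tool call to move; the robot and the scene stay as the last step left them, time stands still between calls to the robot, and variables do not carry over. Pictures are saved under pics/ and viewed, at most 14 in all, crops included, and the job is handed in when it is done.

Besides the shell and the picture viewer there is one more tool, called after "Emit:" as name(argument=value, ...), one argument or row to a line, values as JSON. send_rows: Moves the arm, as the interface text tells. Its arguments: {"type":"object","properties":{"xyz":{"type":"array"},"rotation":{"type":"array"},"jaw":{"type":"array"},"newtons":{"type":"number"}},"required":["xyz","rotation","jaw"]}

```bash
mkdir -p pics; python3 - <<'E'
from cell import env
import cv2,numpy as np
o=env.get_obs()
for k in o: print(k,np.round(o[k],3))
for n in("scene","top"):
    c=env.read_camera(n); cv2.imwrite(f"pics/{n}0.png",cv2.resize(c["image"],(800,600),interpolation=cv2.INTER_CUBIC))
    print(n,c["fx"],c["cx"],c["cy"],np.round(c["R"],3).tolist(),np.round(c["t"],3))
E
```

```text
time_s 0.0
qpos [66.698 18.44  -4.016 83.174  1.295 78.539 -3.259]
joint_velocities [ 0.05   0.015 -0.065 -0.096 -0.06   0.094 -0.045]
effort [ 1.0000e-03 -4.9128e+01 -4.0400e-01 -3.1252e+01 -6.4000e-02  4.4000e-02
  0.0000e+00]
tool_pos [ 0.265 -0.593  0.404]
tool_rot [-1.79893e+02  5.00000e-03  2.41130e+01]
force [-0.044 -0.223 -0.096]
wrist_torque [-0.036  0.006  0.029]
grasp_force 0.0
grip_width 0.087
scene 435.6053848678905 254.40186215587315 187.85614279946032 [[0.797, 0.603, -0.021], [0.33, -0.464, -0.822], [-0.506, 0.649, -0.568]] [-0.486 -0.126  1.572]
top 413.36569762399154 250.68710419906674 191.10192075334322 [[-0.025, -1.0, 0.003], [-0.985, 0.024, -0.173], [0.173, -0.007, -0.985]] [0.    0.616 1.207]
```

View pics/scene0.png

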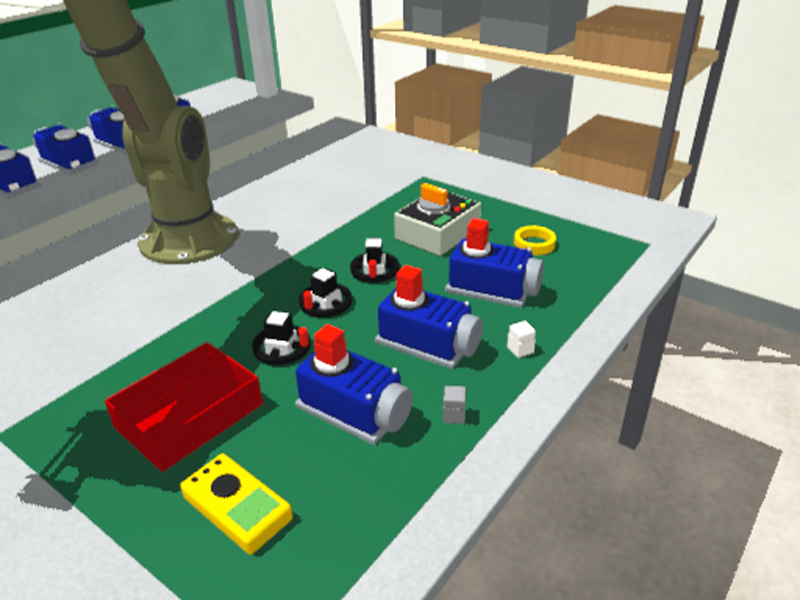

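View pics/top0.png

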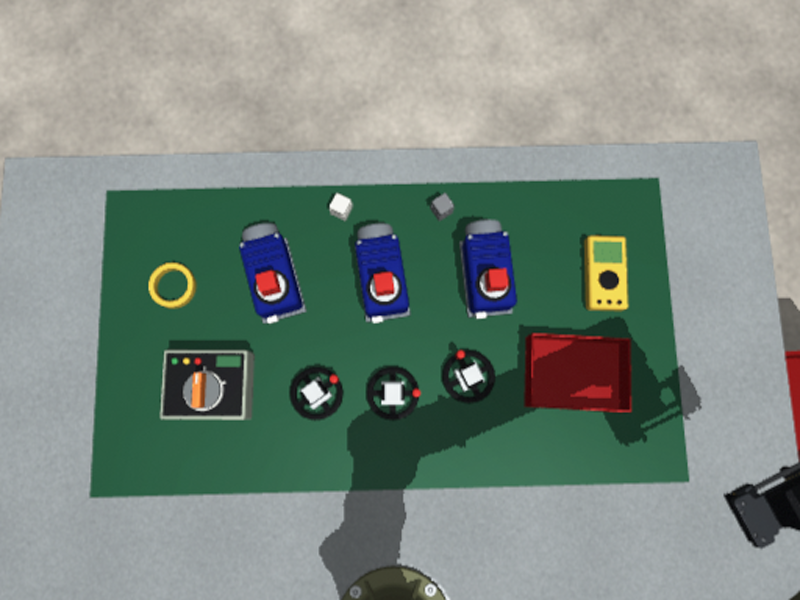

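Top picture (800x600 pixels): red caps on the drives at (268,283), (383,283), (496,280). Handwheel bosses are at (316,393), (393,393), (469,376), the orange bar at (199,390) and the bin at (578,373). The cap look-alikes, white at (340,205) and grey at (442,205), stand on the bench and are left alone. The meter is at (606,272) and the tape at (171,285).

```bash
cat > h.py <<'E'
from cell import env
import cv2,numpy as np
from scipy.spatial.transform import Rotation as Ro
def ray(c,u,v):
    x,y=(u-c["cx"])/c["fx"],(v-c["cy"])/c["fy"]
    if c.get("fish"):
        r=np.hypot(x,y); k=np.sin(r)/r if r>1e-9 else 1; d=np.array([x*k,y*k,np.cos(r)])
    else: d=np.array([x,y,1.])
    R=np.array(c["R"]); return -R.T@c["t"], R.T@(d/np.linalg.norm(d))
def onz(c,u,v,z):
    o,d=ray(c,u,v); return o+d*(z-o[2])/d[2]
def tri(rs):
    A=sum(np.eye(3)-np.outer(d,d) for o,d in rs); b=sum((np.eye(3)-np.outer(d,d))@o for o,d in rs)
    return np.linalg.solve(A,b)
def cam(n):
    c=env.read_camera(n); c["fish"]=n=="wrist"; c["R"]=np.array(c["R"]); c["t"]=np.array(c["t"]); return c
def blobs(m,amin=20):
    n,l,s,ce=cv2.connectedComponentsWithStats(m.astype(np.uint8))
    return [(ce[i],s[i][4],l==i) for i in range(1,n) if s[i][4]>=amin]
def rect(c,m,z):
    "min-area rectangle of a blob's outline laid on height z: centre, sizes, angle of the first side"
    k=max(cv2.findContours(m.astype(np.uint8),0,cv2.CHAIN_APPROX_NONE)[0],key=len)[:,0]
    p=np.array([onz(c,*q,z)[:2] for q in k],np.float32)*1000
    (x,y),(w,h),a=cv2.minAreaRect(p); return round(x,1),round(y,1),round(w,1),round(h,1),round(a,1)
E
python3 - <<'E'
from h import *
import pickle
T,S=cam("top"),cam("scene"); pickle.dump((T,S),open("ts.pkl","wb"))
for n,c in(("top",T),("scene",S)):
    hsv=cv2.cvtColor(c["image"],cv2.COLOR_BGR2HSV); H,s,V=[hsv[...,i].astype(int) for i in range(3)]
    red=((H<8)|(H>172))&(s>130)&(V>205)
    print(n,"RED")
    for ce,a,m in blobs(red): print(np.round(ce,1),a, rect(c,m,.145))
    print("ORANGE")
    for ce,a,m in blobs((H>8)&(H<22)&(s>130)&(V>150)): print(np.round(ce,1),a,rect(c,m,.115))
    print("BLUE")
    for ce,a,m in blobs((H>105)&(H<130)&(s>150)&(V>60),300): print(np.round(ce,1),a,rect(c,m,.085))
    print("WHITE")
    for ce,a,m in blobs((s<40)&(V>235),20): 
        if a<400: print(np.round(ce,1),a,rect(c,m,.07))
im=T["image"]
print(im[181,155:190,2].tolist())
cv2.imwrite("pics/c1.png",cv2.resize(im[135:285,90:350],None,fx=3,fy=3,interpolation=cv2.INTER_CUBIC))
E
```

```text
top RED
[318.8 177.6] 109 (633.6, -208.0, 30.8, 30.0, 5.9)
[169.8 179.7] 118 (638.3, 214.8, 30.8, 30.8, 15.0)
[245.4 180.2] 116 (631.3, 0.1, 31.0, 30.4, 7.9)
ORANGE
[125.6 250.2] 121 (447.7, 342.4, 62.3, 17.0, 1.6)
BLUE
[313.1 170.9] 960 (660.2, -204.7, 152.8, 85.8, 3.0)
[172.3 173.9] 1020 (662.3, 218.7, 154.9, 86.3, 14.8)
[243.7 173.7] 978 (656.8, 4.2, 152.3, 84.7, 7.4)
WHITE
[217.2 129.8] 84 (807.6, 84.2, 29.3, 27.0, 61.2)
[301.9 239.3] 81 (464.8, -161.4, 24.8, 26.7, 24.7)
[199.8 250.5] 82 (439.7, 139.2, 26.5, 25.6, 35.6)
[251.  251.9] 108 (433.2, -10.9, 35.1, 32.0, 88.6)
scene RED
[305.1 143. ] 73 (640.8, 215.7, 33.0, 41.2, 18.9)
[237.4 168.8] 20 (570.8, -18.4, 11.0, 40.5, 39.1)
[260.6 174.4] 110 (634.1, -1.2, 33.7, 45.9, 13.5)
[208.3 218.9] 258 (647.7, -227.1, 40.5, 93.0, 27.6)
[192.9 212.1] 23 (604.7, -230.7, 9.5, 34.6, 43.5)
[ 98.8 267.2] 126 (573.4, -467.9, 56.9, 17.0, 84.5)
ORANGE
[371.8  29. ] 38 (219.1, 1611.8, 14.8, 362.0, 22.2)
[400.   26.9] 30 (342.6, 1705.5, 28.3, 197.3, 19.2)
[405.6  33.1] 22 (408.1, 1625.2, 5.3, 362.0, 18.7)
[424.4  35.2] 61 (516.5, 1616.7, 41.9, 366.
[... 870 characters left out ...]
25.5] 56 (862.4, 713.0, 23.9, 104.2, 13.9)
[238.7 154.6] 38 (436.6, 146.0, 29.4, 19.1, 35.1)
[301.9 159.5] 29 (614.8, 238.4, 21.1, 47.7, 84.5)
[206.4 175. ] 53 (434.0, -5.1, 29.8, 27.8, 1.2)
[257.3 191.7] 28 (608.6, 14.4, 18.3, 45.8, 84.8)
[177.2 203. ] 68 (463.8, -156.4, 28.9, 29.1, 28.9)
[333.5 210.1] 99 (825.8, 63.8, 35.4, 32.7, 62.5)
[176.4 218.5] 33 (511.2, -205.9, 38.1, 8.9, 24.8)
[491.9 225.2] 47 (1178.0, 241.8, 40.2, 17.3, 27.0)
[206.5 233.3] 38 (616.0, -204.7, 39.7, 13.0, 10.0)
[509.5 247.3] 35 (1230.2, 175.7, 6.4, 35.0, 11.7)
[44, 44, 43, 35, 23, 21, 24, 25, 32, 133, 222, 227, 227, 227, 228, 228, 229, 229, 229, 230, 232, 181, 125, 138, 223, 232, 233, 130, 44, 31, 27, 23, 17, 12, 8]
```

View pics/c1.png

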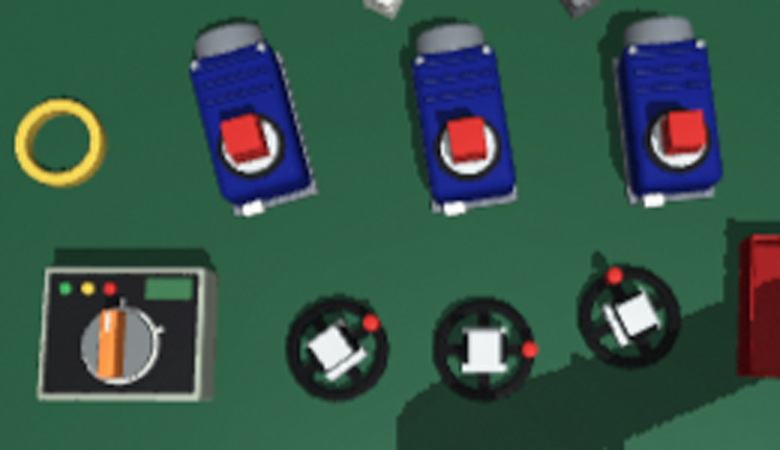

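The crop confirms three red caps on the blue drives and three handwheels with their red knobs. The white and grey caps at the top edge lie off the drives. First move: to the middle of the bench with the tool turned to yaw 181.6, so the switch can be twisted within joint 7's range.

```bash
cat >> h.py <<'E'
def plan(x,y,z,yaw,n,dz=True):
    "rows from the measured pose to TCP (x,y,z) with yaw deg, tool down; n rows"
    o=env.get_obs(); p=np.array(o["tool_pos"]); y0=o["tool_rot"][2]; dy=(yaw-y0)
    st=(np.array([x,y,z])-p)/n
    print("from",np.round(p,4),np.round(o["tool_rot"],1),"rz/row",round(-np.radians(dy)/n,4))
    rows=[]
    for i in range(n):
        a=np.radians(y0+dy*i/n); ca,sa=np.cos(a),np.sin(a)
        rows.append([round(float(q),4) for q in (ca*st[0]+sa*st[1], sa*st[0]-ca*st[1], -st[2])])
    print(rows if abs(dy)>.5 else rows[0])
E
python3 -c "
from h import *
plan(.55,0,.41,181.6,20)"
```

```text
from [ 0.2655 -0.5932  0.4041] [-179.9    0.    24.1] rz/row -0.1374
[[0.0251, -0.0213, -0.0003], [0.0278, -0.0176, -0.0003], [0.0299, -0.0136, -0.0003], [0.0315, -0.0094, -0.0003], [0.0325, -0.005, -0.0003], [0.0329, -0.0005, -0.0003], [0.0327, 0.004, -0.0003], [0.0318, 0.0084, -0.0003], [0.0303, 0.0127, -0.0003], [0.0283, 0.0167, -0.0003], [0.0258, 0.0205, -0.0003], [0.0227, 0.0238, -0.0003], [0.0192, 0.0267, -0.0003], [0.0154, 0.0291, -0.0003], [0.0113, 0.0309, -0.0003], [0.0069, 0.0322, -0.0003], [0.0025, 0.0328, -0.0003], [-0.0021, 0.0328, -0.0003], [-0.0065, 0.0322, -0.0003], [-0.0109, 0.031, -0.0003]]
```

Emit:
send_rows(
  xyz=[
    [0.025,-0.021,0],
    [0.028,-0.018,0],
    [0.03,-0.014,0],
    [0.0315,-0.009,0],
    [0.0325,-0.005,0],
    [0.033,0,0],
    [0.0325,0.004,0],
    [0.032,0.008,0],
    [0.03,0.013,0],
    [0.028,0.017,0],
    [0.026,0.0205,0],
    [0.0225,0.024,0],
    [0.019,0.0265,0],
    [0.0155,0.029,0],
    [0.011,0.031,0],
    [0.007,0.032,0],
    [0.0025,0.033,0],
    [-0.002,0.033,0],
    [-0.0065,0.032,0],
    [-0.011,0.031,0],
  ],
  rotation=[
    [0,0,-0.1375],
    [0,0,-0.1375],
    [0,0,-0.1375],
    [0,0,-0.1375],
    [0,0,-0.1375],
    [0,0,-0.1375],
    [0,0,-0.1375],
    [0,0,-0.1375],
    [0,0,-0.1375],
    [0,0,-0.1375],
    [0,0,-0.1375],
    [0,0,-0.1375],
    [0,0,-0.1375],
    [0,0,-0.1375],
    [0,0,-0.1375],
    [0,0,-0.1375],
    [0,0,-0.1375],
    [0,0,-0.1375],
    [0,0,-0.1375],
    [0,0,-0.1375],
  ],
  jaw=[1,1,1,1,1,1,1,1,1,1,1,1,1,1,1,1,1,1,1,1],
)

```text
time_s: 2.2
tool_pos: [0.5509, 0.0005, 0.4048]
tool_rot: [-180.0, 0.0, -178.0]
force: [0.4, 0.0, 0.9]
grip_width: 0.087
grasp_force: 0.0
```

```bash
python3 - <<'E'
from h import *
o=env.get_obs(); print(np.round(o["qpos"],1),o["time_s"])
c=cam("wrist"); cv2.imwrite("pics/w1.png",cv2.resize(c["image"],(800,600),interpolation=cv2.INTER_CUBIC))
import pickle; pickle.dump(c,open("w1.pkl","wb"))
print(c["fx"],c["cx"],c["cy"],np.round(-c["R"].T@c["t"],3),c["R"].round(2).tolist())
plan(.448,.342,.33,181.6,9)
E
```

```text
[ 35.1   9.7 -41.9  96.2   6.6  76.7  84. ] 2.2
297.3186396354542 247.5914418940185 191.54919941205358 [ 0.48  -0.002  0.385] [[-0.03, 1.0, -0.0], [0.97, 0.03, 0.26], [0.26, 0.01, -0.97]]
from [0.5521 0.0066 0.405 ] [ 179.7    0.2 -177.3] rz/row -0.696
[[0.0098, 0.0378, 0.0083], [-0.0167, 0.0353, 0.0083], [-0.0354, 0.0164, 0.0083], [-0.0377, -0.0102, 0.0083], [-0.0224, -0.032, 0.0083], [0.0033, -0.0389, 0.0083], [0.0275, -0.0277, 0.0083], [0.0388, -0.0037, 0.0083], [0.0322, 0.0221, 0.0083]]
```

View pics/w1.png

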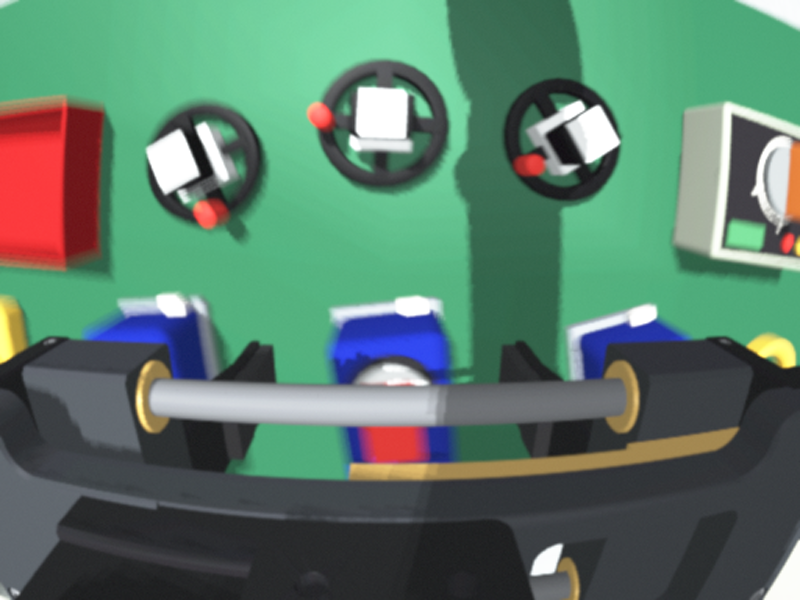

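The wrist picture shows the wheels: boss tops at (175,163), (384,112), (590,133) and knobs at (210,213), (321,116), (530,165). Next I go above the switch.

```bash
sed -i 's/dy=(yaw-y0)$/dy=(yaw-y0+180)%360-180/' h.py; python3 - <<'E'
from h import *
import pickle
c=pickle.load(open("w1.pkl","rb")); T,S=pickle.load(open("ts.pkl","rb"))
hsv=cv2.cvtColor(c["image"],cv2.COLOR_BGR2HSV); H,s,V=[hsv[...,i].astype(int) for i in range(3)]
for ce,a,m in blobs((s<40)&(V>238)&(np.indices(V.shape)[0]<140)): print(np.round(ce,1),a,rect(c,m,.07))
for w,t,q in (((175,163),(301.9,239.3),(177.2,203)),((384,112),(251,251.9),(206.4,175)),((590,133),(199.8,250.5),(238.7,154.6))):
    print(tri([ray(c,w[0]*.64,w[1]*.64),ray(T,*t),ray(S,*q)]).round(4))
print("sw",tri([ray(T,125.6,250.2),ray(S,277.2,124.7)]).round(4))
for t,q in (((318.8,177.6),(208.3,213)),((169.8,179.7),(305.1,143)),((245.4,180.2),(260.6,174.4))): print(tri([ray(T,*t),ray(S,*q)]).round(4))
plan(.448,.342,.33,181.6,9)
E
```

```text
[499.2   5.2] 313 (283.8, 344.8, 25.5, 88.1, 20.2)
[243.7  71.8] 969 (435.5, -7.7, 33.6, 32.3, 1.5)
[366.1  70.2] 100 (422.3, 125.8, 7.9, 18.6, 31.7)
[472.7  92.9] 513 (415.6, 295.6, 70.8, 141.1, 43.1)
[381.6  85.2] 545 (437.4, 143.4, 32.6, 30.8, 33.6)
[135.6  95.9] 237 (461.4, -124.6, 44.1, 7.9, 26.7)
[109.7 103.1] 765 (467.2, -157.6, 35.9, 32.2, 24.1)
[238.2  91.7] 116 (458.8, -9.5, 36.9, 8.3, 83.6)
[490.6 106.5] 212 (433.7, 327.4, 27.0, 70.6, 65.8)
[ 0.4664 -0.1583  0.0702]
[ 0.4343 -0.0076  0.071 ]
[0.4395 0.1398 0.0733]
sw [0.4456 0.3498 0.0953]
[ 0.6339 -0.2086  0.1455]
[0.6393 0.2156 0.1442]
[0.6325 0.0007 0.1432]
from [0.5521 0.0066 0.405 ] [ 179.7    0.2 -177.3] rz/row 0.0021
[[0.0098, 0.0378, 0.0083], [0.0099, 0.0378, 0.0083], [0.01, 0.0377, 0.0083], [0.01, 0.0377, 0.0083], [0.0101, 0.0377, 0.0083], [0.0102, 0.0377, 0.0083], [0.0103, 0.0376, 0.0083], [0.0104, 0.0376, 0.0083], [0.0104, 0.0376, 0.0083]]
```

Emit:
send_rows(
  xyz=[
    [0.01,0.038,0.008],
    [0.01,0.038,0.008],
    [0.01,0.038,0.008],
    [0.01,0.038,0.008],
    [0.01,0.037,0.008],
    [0.01,0.037,0.008],
    [0.01,0.037,0.008],
    [0.011,0.037,0.008],
    [0.011,0.037,0.009],
    [0,0,0],
    [0,0,0],
  ],
  rotation=[
    [0,0,0.002],
    [0,0,0.002],
    [0,0,0.002],
    [0,0,0.002],
    [0,0,0.002],
    [0,0,0.002],
    [0,0,0.002],
    [0,0,0.002],
    [0,0,0.002],
    [0,0,0],
    [0,0,0],
  ],
  jaw=[1,1,1,1,1,1,1,1,1,1,1],
)

```text
time_s: 3.35
tool_pos: [0.4508, 0.335, 0.3313]
tool_rot: [-180.0, -0.1, -179.2]
force: [-0.1, -1.0, 0.8]
grip_width: 0.0873
grasp_force: 0.0
```

```bash
python3 - <<'E'
from h import *
o=env.get_obs(); print(np.round(o["qpos"],1),o["time_s"])
c=cam("wrist"); cv2.imwrite("pics/w2.png",cv2.resize(c["image"],(800,600),interpolation=cv2.INTER_CUBIC))
hsv=cv2.cvtColor(c["image"],cv2.COLOR_BGR2HSV); H,s,V=[hsv[...,i].astype(int) for i in range(3)]
for ce,a,m in blobs((H>6)&(H<20)&(s>130)&(V>150)): print(np.round(ce,1),a,rect(c,m,.115))
plan(.448,.342,.264,181.6,4)
E
```

```text
[  6.1  17.5 -53.   99.9  14.7  70.1  40.1] 3.35
[264.3 202. ] 602 (441.7, 346.4, 16.5, 62.2, 88.7)
from [0.4517 0.3338 0.3315] [-179.9   -0.  -179.4] rz/row -0.0042
[[0.0009, 0.0021, 0.0169], [0.0009, 0.0021, 0.0169], [0.0009, 0.0021, 0.0169], [0.0009, 0.0021, 0.0169]]
```

View pics/w2.png

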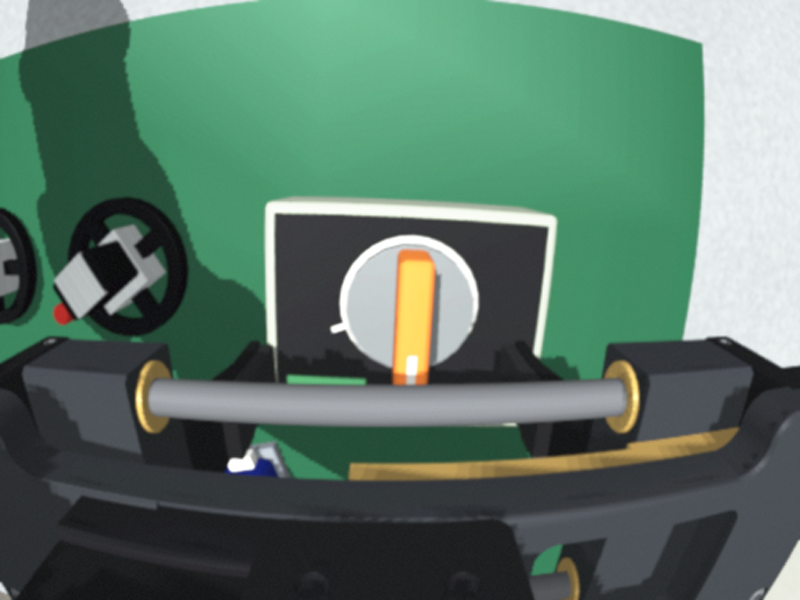

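Emit:
send_rows(
  xyz=[
    [0.002,0.003,0.016],
    [0.002,0.003,0.017],
    [0.002,0.003,0.017],
    [0.001,0.002,0.017],
    [0,0,0],
    [0,0,0],
    [0,0,0],
    [0,0,0],
    [0,0,0],
    [0,0,0],
    [0,0,0],
  ],
  rotation=[
    [0,0,0],
    [0,0,0],
    [0,0,0],
    [0,0,0],
    [0,0,0],
    [0,0,0],
    [0,0,0],
    [0,0,0],
    [0,0,0],
    [0,0,0],
    [0,0,0],
  ],
  jaw=[1,1,1,1,1,0,0,0,0,0,0],
  newtons=30,
)

```text
time_s: 4.5
tool_pos: [0.4444, 0.3453, 0.2649]
tool_rot: [-180.0, 0.0, -179.4]
force: [0.1, 0.3, -0.3]
grip_width: 0.047
grasp_force: 0.0
```

Emit:
send_rows(
  xyz=[
    [0,0,0],
    [0,0,0],
    [0,0,0],
    [0,0,0],
    [0,0,0],
    [0,0,0],
    [0,0,0],
  ],
  rotation=[
    [0,0,0],
    [0,0,0],
    [0,0,0],
    [0,0,0],
    [0,0,0],
    [0,0,0],
    [0,0,0],
  ],
  jaw=[0,0,0,0,0,0,0],
)

```text
time_s: 5.2
tool_pos: [0.4442, 0.3465, 0.2648]
tool_rot: [179.8, 0.0, -179.3]
force: [1.0, 5.1, -3.8]
grip_width: 0.0158
grasp_force: 30.0
```

```bash
python3 -c "
from h import *
o=env.get_obs(); print(np.round(o['qpos'],1),o['grip_width'],o['grasp_force'],o['force'])"
```

```text
[  2.7  22.  -51.3 103.6  18.9  63.3  35.5] 0.015809492649684072 29.99894949607551 [ 0.99544586  5.10061415 -3.79116298]
```

Emit:
send_rows(
  xyz=[
    [0,0.001,0],
    [0,0,0],
    [0,0,0],
    [0,0,0],
    [0,0,0],
    [0,0,0],
    [0,0,0],
    [0,0,0],
    [0,0,0],
    [0,0,0],
    [0,0,0],
    [0,0,0],
    [0,0,0],
    [0,0,0],
    [0,0,0],
    [0,0,0],
  ],
  rotation=[
    [0,0,0.1],
    [0,0,0.1],
    [0,0,0.1],
    [0,0,0.1],
    [0,0,0.1],
    [0,0,0.1],
    [0,0,0.1],
    [0,0,0.1],
    [0,0,0.1],
    [0,0,0.1],
    [0,0,0.1],
    [0,0,0.1],
    [0,0,0.02],
    [0,0,0],
    [0,0,0],
    [0,0,0],
  ],
  jaw=[0,0,0,0,0,0,0,0,0,0,0,0,0,0,0,0],
)

```text
time_s: 6.8
tool_pos: [0.445, 0.3482, 0.2648]
tool_rot: [179.7, -0.2, 110.8]
force: [6.5, 9.8, -7.6]
grip_width: 0.0158
grasp_force: 30.0
```

```bash
python3 -c "
from h import *
o=env.get_obs(); print(np.round(o['qpos'],1),o['tool_rot'],o['force'],o['wrist_torque'],o['grip_width'])"
```

```text
[ -7.1  18.6 -39.  103.8  13.1  61.8 -29.9] [179.68789766  -0.23396318 110.84300881] [ 6.46497446  9.8248132  -7.57709233] [ 1.72549825 -1.2206607   0.15716804] 0.015767331559942137
```

Emit:
send_rows(
  xyz=[
    [0,0,0],
    [0,0,0],
    [0,0,0],
    [0,0,0],
    [0,0,0],
    [0,0,0],
    [0,0,0],
    [0,0,0],
    [0,0,0],
    [0,0,0],
    [0,0,0],
    [0,0,0],
    [0,0,0],
    [0,0,0],
    [0,0,-0.03],
    [0,0,-0.04],
    [0,0,-0.04],
  ],
  rotation=[
    [0,0,0],
    [0,0,0],
    [0,0,0],
    [0,0,0],
    [0,0,0],
    [0,0,0],
    [0,0,0],
    [0,0,0],
    [0,0,0],
    [0,0,0],
    [0,0,0],
    [0,0,0],
    [0,0,0],
    [0,0,0],
    [0,0,0],
    [0,0,0],
    [0,0,0],
  ],
  jaw=[0,0,0,0,0,0,0,0,0,1,1,1,1,1,1,1,1],
)

```text
time_s: 8.5
tool_pos: [0.4441, 0.345, 0.375]
tool_rot: [-179.8, 0.1, 110.7]
force: [0.1, -0.5, -0.1]
grip_width: 0.0718
grasp_force: 0.0
```

```bash
python3 -c "
from h import *
plan(.639,.2155,.36,104.8,7)"
```

```text
from [0.4441 0.345  0.375 ] [-1.798e+02  1.000e-01  1.107e+02] rz/row 0.0147
[[-0.0271, 0.0195, 0.0021], [-0.0269, 0.0199, 0.0021], [-0.0266, 0.0203, 0.0021], [-0.0263, 0.0207, 0.0021], [-0.026, 0.0211, 0.0021], [-0.0256, 0.0214, 0.0021], [-0.0253, 0.0218, 0.0021]]
```

Emit:
send_rows(
  xyz=[
    [-0.027,0.0195,0.002],
    [-0.027,0.02,0.002],
    [-0.0265,0.0205,0.002],
    [-0.0265,0.0205,0.002],
    [-0.026,0.021,0.002],
    [-0.0255,0.0215,0.002],
    [-0.0255,0.022,0.002],
    [0,0,0],
    [0,0,0],
  ],
  rotation=[
    [0,0,0.015],
    [0,0,0.015],
    [0,0,0.015],
    [0,0,0.015],
    [0,0,0.015],
    [0,0,0.015],
    [0,0,0.014],
    [0,0,0],
    [0,0,0],
  ],
  jaw=[1,1,1,1,1,1,1,1,1],
)

```text
time_s: 9.4
tool_pos: [0.6399, 0.2149, 0.3595]
tool_rot: [-179.8, 0.0, 104.6]
force: [-0.2, 0.3, 0.5]
grip_width: 0.0866
grasp_force: 0.0
```

```bash
python3 - <<'E'
from h import *
o=env.get_obs(); print(np.round(o["qpos"],1),o["time_s"])
c=cam("wrist"); t=cam("top")
cv2.imwrite("pics/w3.png",np.hstack([cv2.resize(c["image"],(400,300)),cv2.resize(t["image"][115:285,90:317],(400,300))]))
hsv=cv2.cvtColor(c["image"],cv2.COLOR_BGR2HSV); H,s,V=[hsv[...,i].astype(int) for i in range(3)]
for ce,a,m in blobs(((H<8)|(H>172))&(s>130)&(V>205)): print(np.round(ce,1),a,rect(c,m,.145))
hsv=cv2.cvtColor(t["image"],cv2.COLOR_BGR2HSV); H,s,V=[hsv[...,i].astype(int) for i in range(3)]
for ce,a,m in blobs((H>8)&(H<22)&(s>130)&(V>150)): print(np.round(ce,1),a,rect(t,m,.115))
plan(.639,.2155,.289,104.8,4)
E
```

```text
[  2.6  26.  -32.   81.6  13.8  76.5 -15.4] 9.4
[142.9  10.7] 98 (533.3, 338.1, 7.4, 8.1, 17.5)
[125.5 250.1] 119 (447.7, 343.8, 62.2, 14.2, 1.5)
from [0.6386 0.2172 0.3604] [-179.9   -0.   104.9] rz/row 0.0002
[-0.0004, -0.0, 0.0178]
```

View pics/w3.png

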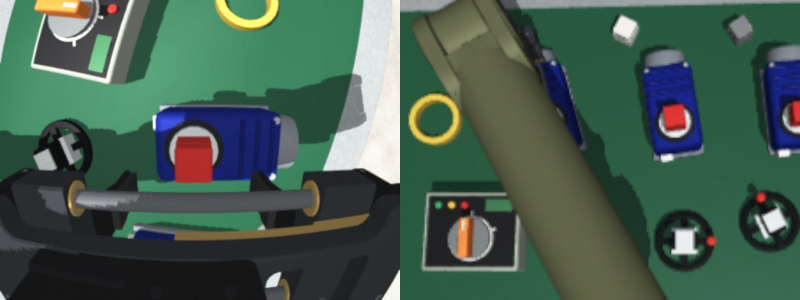

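Left (wrist): the cap at (195,160) lies between the fingers. Right (top): the switch bar at (463,237) is back at rest. I take cap 1.

Emit:
send_rows(
  xyz=[
    [0,-0.001,0.018],
    [0,0,0.018],
    [0,0,0.018],
    [0,0,0.017],
    [0,0,0],
    [0,0,0],
    [0,0,0],
    [0,0,0],
    [0,0,0],
    [0,0,0],
    [0,0,0],
    [0,0,0],
    [0,0,0],
    [0,0,0],
    [0,0,-0.02],
    [0,0,-0.04],
    [0,0,-0.04],
    [0,0,-0.01],
  ],
  rotation=[
    [0,0,0],
    [0,0,0],
    [0,0,0],
    [0,0,0],
    [0,0,0],
    [0,0,0],
    [0,0,0],
    [0,0,0],
    [0,0,0],
    [0,0,0],
    [0,0,0],
    [0,0,0],
    [0,0,0],
    [0,0,0],
    [0,0,0],
    [0,0,0],
    [0,0,0],
    [0,0,0],
  ],
  jaw=[1,1,1,1,0.3,0,0,0,0,0,0,0,0,0,0,0,0,0],
  newtons=20,
)

```text
time_s: 11.3
tool_pos: [0.6392, 0.2171, 0.4053]
tool_rot: [179.5, -0.0, 104.8]
force: [-0.1, 1.2, 0.4]
grip_width: 0.0337
grasp_force: 20.0
```

```bash
python3 - <<'E'
from h import *
import pickle
T,S=pickle.load(open("ts.pkl","rb"))
print("bin corners", [onz(T,u/1.5625,v/1.5625,.06).round(3).tolist() for u,v in ((527,335),(630,338),(632,412),(525,405))])
hsv=cv2.cvtColor(T["image"],cv2.COLOR_BGR2HSV); H,s,V=[hsv[...,i].astype(int) for i in range(3)]
for ce,a,m in blobs(((H<8)|(H>172))&(s>130)&(V>60),800): print(np.round(ce,1),a,rect(T,m,.06),rect(T,m,.03))
plan(.5,-.30,.40,104.8,12)
E
```

```text
bin corners [[0.537, -0.273, 0.06], [0.527, -0.471, 0.06], [0.387, -0.462, 0.06], [0.405, -0.261, 0.06]]
[369.1 238. ] 2806 (464.8, -370.0, 189.1, 141.9, 85.2) (466.4, -378.8, 193.7, 145.3, 85.2)
from [0.6392 0.2171 0.4053] [179.5  -0.  104.8] rz/row -0.0
[-0.0387, -0.0222, 0.0004]
```

```bash
python3 -c "
from h import *
plan(.4605,-.425,.35,85.2,15)"
```

```text
from [0.6392 0.2171 0.4053] [179.5  -0.  104.8] rz/row 0.0228
[[-0.0384, -0.0224, 0.0037], [-0.0389, -0.0216, 0.0037], [-0.0393, -0.0207, 0.0037], [-0.0398, -0.0198, 0.0037], [-0.0402, -0.0189, 0.0037], [-0.0407, -0.0179, 0.0037], [-0.0411, -0.017, 0.0037], [-0.0414, -0.0161, 0.0037], [-0.0418, -0.0151, 0.0037], [-0.0421, -0.0142, 0.0037], [-0.0424, -0.0132, 0.0037], [-0.0427, -0.0122, 0.0037], [-0.043, -0.0113, 0.0037], [-0.0432, -0.0103, 0.0037], [-0.0435, -0.0093, 0.0037]]
```

Emit:
send_rows(
  xyz=[
    [-0.0385,-0.0225,0.002],
    [-0.039,-0.0215,0.002],
    [-0.0395,-0.0205,0.002],
    [-0.04,-0.02,0.002],
    [-0.04,-0.019,0.002],
    [-0.0405,-0.018,0.002],
    [-0.041,-0.017,0.005],
    [-0.0415,-0.016,0.005],
    [-0.042,-0.015,0.005],
    [-0.042,-0.014,0.005],
    [-0.0425,-0.013,0.005],
    [-0.0425,-0.012,0.005],
    [-0.043,-0.0115,0.005],
    [-0.043,-0.0105,0.005],
    [-0.0435,-0.0095,0.005],
    [0,0,0.03],
    [0,0,0.04],
    [0,0,0.04],
    [0,0,0.005],
    [0,0,0],
  ],
  rotation=[
    [0,0,0.023],
    [0,0,0.023],
    [0,0,0.023],
    [0,0,0.023],
    [0,0,0.023],
    [0,0,0.023],
    [0,0,0.023],
    [0,0,0.023],
    [0,0,0.023],
    [0,0,0.023],
    [0,0,0.023],
    [0,0,0.023],
    [0,0,0.023],
    [0,0,0.023],
    [0,0,0.022],
    [0,0,0],
    [0,0,0],
    [0,0,0],
    [0,0,0],
    [0,0,0],
  ],
  jaw=[0,0,0,0,0,0,0,0,0,0,0,0,0,0,0,0,0,0,0,0],
)

```text
time_s: 13.3
tool_pos: [0.4585, -0.4251, 0.2266]
tool_rot: [-179.9, -0.1, 85.1]
force: [0.2, -0.7, -0.3]
grip_width: 0.0337
grasp_force: 20.0
```

```bash
python3 -c "
from h import *
o=env.get_obs(); print(np.round(o['qpos'],1),o['grip_width'])
plan(.4605,-.425,.232,85.2,1)"
```

```text
[48.2 23.9 -9.6 97.4  4.5 59.3 32.2] 0.03367943510345262
from [ 0.4585 -0.4251  0.2266] [-1.799e+02 -1.000e-01  8.510e+01] rz/row -0.002
[0.0003, 0.002, -0.0054]
```

Emit:
send_rows(
  xyz=[
    [0,0,0],
    [0,0,0],
    [0,0,0],
    [0,0,0],
    [0,0,-0.04],
    [0,0,-0.05],
    [0,0,-0.045],
    [0,0,0],
  ],
  rotation=[
    [0,0,0],
    [0,0,0],
    [0,0,0],
    [0,0,0],
    [0,0,0],
    [0,0,0],
    [0,0,0],
    [0,0,0],
  ],
  jaw=[0.6,0.6,0.6,0.6,1,1,1,1],
)

```text
time_s: 14.1
tool_pos: [0.4605, -0.4267, 0.3716]
tool_rot: [179.3, 0.5, 85.1]
force: [-0.2, 0.1, 1.0]
grip_width: 0.0765
grasp_force: 0.0
```

```bash
python3 -c "
from h import *
plan(.6337,-.2085,.36,93,7)"
```

```text
from [ 0.4605 -0.4267  0.3716] [179.3   0.5  85.1] rz/row -0.0198
[[0.0332, 0.022, 0.0017], [0.0327, 0.0226, 0.0017], [0.0323, 0.0233, 0.0017], [0.0318, 0.0239, 0.0017], [0.0313, 0.0245, 0.0017], [0.0308, 0.0251, 0.0017], [0.0303, 0.0257, 0.0017]]
```

Emit:
send_rows(
  xyz=[
    [0.033,0.022,0.001],
    [0.0325,0.0225,0.001],
    [0.0325,0.0235,0.001],
    [0.032,0.024,0.002],
    [0.0315,0.0245,0.002],
    [0.031,0.025,0.002],
    [0.03,0.0255,0.002],
    [0,0,0.01],
    [0,0,0.02],
    [0,0,0.02],
    [0,0,0.022],
    [0,0,0],
    [0,0,0],
    [0,0,0],
    [0,0,0],
    [0,0,0],
    [0,0,0],
    [0,0,0],
    [0,0,0],
    [0,0,0],
  ],
  rotation=[
    [0,0,-0.02],
    [0,0,-0.02],
    [0,0,-0.02],
    [0,0,-0.02],
    [0,0,-0.02],
    [0,0,-0.02],
    [0,0,-0.018],
    [0,0,0],
    [0,0,0],
    [0,0,0],
    [0,0,0],
    [0,0,0],
    [0,0,0],
    [0,0,0],
    [0,0,0],
    [0,0,0],
    [0,0,0],
    [0,0,0],
    [0,0,0],
    [0,0,0],
  ],
  jaw=[1,1,1,1,1,1,1,1,1,1,1,0,0,0,0,0,0,0,0,0],
)

```text
time_s: 16.1
tool_pos: [0.6322, -0.2072, 0.2801]
tool_rot: [179.9, 0.0, 93.0]
force: [2.0, 0.2, 0.9]
grip_width: 0.0335
grasp_force: 20.0
```

Emit:
send_rows(
  xyz=[
    [0,0,0],
    [0,0,0],
    [0,0,-0.02],
    [0,0,-0.04],
    [0,0,-0.04],
    [0,0,0],
    [0,0,0],
  ],
  rotation=[
    [0,0,0],
    [0,0,0],
    [0,0,0],
    [0,0,0],
    [0,0,0],
    [0,0,0],
    [0,0,0],
  ],
  jaw=[0,0,0,0,0,0,0],
)

```text
time_s: 16.8
tool_pos: [0.6314, -0.2075, 0.3806]
tool_rot: [180.0, 0.0, 93.0]
force: [0.5, 0.4, -0.6]
grip_width: 0.0338
grasp_force: 20.0
```

```bash
python3 -c "
from h import *
plan(.4695,-.315,.36,85.2,5)"
```

```text
from [ 0.6314 -0.2075  0.3806] [180.   0.  93.] rz/row 0.0271
[[-0.0198, -0.0335, 0.0041], [-0.0207, -0.0329, 0.0041], [-0.0216, -0.0323, 0.0041], [-0.0225, -0.0317, 0.0041], [-0.0233, -0.0311, 0.0041]]
```

Emit:
send_rows(
  xyz=[
    [-0.02,-0.0335,0.004],
    [-0.0205,-0.033,0.004],
    [-0.0215,-0.0325,0.004],
    [-0.0225,-0.032,0.004],
    [-0.0235,-0.031,0.004],
    [0,0,0.04],
    [0,0,0.045],
    [0,0,0.045],
    [0,0,0.005],
    [0,0,0],
    [0,0,0],
    [0,0,0],
    [0,0,0],
    [0,0,0],
    [0,0,-0.04],
    [0,0,-0.05],
    [0,0,-0.05],
    [0,0,0],
  ],
  rotation=[
    [0,0,0.027],
    [0,0,0.027],
    [0,0,0.027],
    [0,0,0.027],
    [0,0,0.027],
    [0,0,0],
    [0,0,0],
    [0,0,0],
    [0,0,0],
    [0,0,0],
    [0,0,0],
    [0,0,0],
    [0,0,0],
    [0,0,0],
    [0,0,0],
    [0,0,0],
    [0,0,0],
    [0,0,0],
  ],
  jaw=[0,0,0,0,0,0,0,0,0,0,0.6,0.6,0.6,0.6,1,1,1,1],
)

```text
time_s: 18.6
tool_pos: [0.4714, -0.316, 0.3737]
tool_rot: [179.2, 0.4, 85.2]
force: [0.8, -0.1, 0.2]
grip_width: 0.0762
grasp_force: 0.0
```

```bash
python3 -c "
from h import *
plan(.632,.0005,.365,97.4,8)"
```

```text
from [ 0.4714 -0.316   0.3737] [179.2   0.4  85.2] rz/row -0.0265
[[0.0411, 0.0167, 0.0011], [0.0406, 0.0178, 0.0011], [0.0401, 0.0189, 0.0011], [0.0396, 0.0199, 0.0011], [0.0391, 0.021, 0.0011], [0.0385, 0.022, 0.0011], [0.0379, 0.023, 0.0011], [0.0373, 0.024, 0.0011]]
```

Emit:
send_rows(
  xyz=[
    [0.041,0.0165,0],
    [0.0405,0.018,0],
    [0.04,0.019,0],
    [0.0395,0.02,0],
    [0.039,0.021,0],
    [0.0385,0.022,0],
    [0.038,0.023,0],
    [0.0375,0.024,0],
    [0,0,0.015],
    [0,0,0.02],
    [0,0,0.02],
    [0,0,0.02],
    [0,0,0],
    [0,0,0],
    [0,0,0],
    [0,0,0],
    [0,0,0],
    [0,0,0],
    [0,0,0],
    [0,0,0],
  ],
  rotation=[
    [0,0,-0.0265],
    [0,0,-0.0265],
    [0,0,-0.0265],
    [0,0,-0.0265],
    [0,0,-0.0265],
    [0,0,-0.0265],
    [0,0,-0.0265],
    [0,0,-0.0265],
    [0,0,0],
    [0,0,0],
    [0,0,0],
    [0,0,0],
    [0,0,0],
    [0,0,0],
    [0,0,0],
    [0,0,0],
    [0,0,0],
    [0,0,0],
    [0,0,0],
    [0,0,0],
  ],
  jaw=[1,1,1,1,1,1,1,1,1,1,1,1,0,0,0,0,0,0,0,0],
)

```text
time_s: 20.6
tool_pos: [0.6301, 0.0011, 0.2899]
tool_rot: [180.0, 0.0, 97.4]
force: [1.0, -0.1, 0.7]
grip_width: 0.0335
grasp_force: 20.0
```

Emit:
send_rows(
  xyz=[
    [0,0,0],
    [0,0,0],
    [0,0,0],
    [0,0,-0.02],
    [0,0,-0.04],
    [0,0,-0.04],
    [0,0,0],
    [0,0,0],
  ],
  rotation=[
    [0,0,0],
    [0,0,0],
    [0,0,0],
    [0,0,0],
    [0,0,0],
    [0,0,0],
    [0,0,0],
    [0,0,0],
  ],
  jaw=[0,0,0,0,0,0,0,0],
)

```text
time_s: 21.4
tool_pos: [0.6301, 0.0012, 0.3906]
tool_rot: [179.9, 0.0, 97.4]
force: [-0.1, 0.6, -1.0]
grip_width: 0.034
grasp_force: 20.0
```

```bash
python3 -c "
from h import *
plan(.465,-.37,.37,85.2,10)"
```

```text
from [0.6301 0.0012 0.3906] [179.9   0.   97.4] rz/row 0.0213
[[-0.0347, -0.0212, 0.0021], [-0.0351, -0.0204, 0.0021], [-0.0356, -0.0197, 0.0021], [-0.036, -0.0189, 0.0021], [-0.0364, -0.0181, 0.0021], [-0.0367, -0.0173, 0.0021], [-0.0371, -0.0166, 0.0021], [-0.0374, -0.0158, 0.0021], [-0.0378, -0.015, 0.0021], [-0.0381, -0.0142, 0.0021]]
```

Emit:
send_rows(
  xyz=[
    [-0.0345,-0.021,0.002],
    [-0.035,-0.0205,0.002],
    [-0.0355,-0.0195,0.002],
    [-0.036,-0.019,0.002],
    [-0.0365,-0.018,0.002],
    [-0.0365,-0.0175,0.002],
    [-0.037,-0.0165,0.002],
    [-0.0375,-0.016,0.002],
    [-0.038,-0.015,0.002],
    [-0.038,-0.014,0.002],
    [0,0,0.04],
    [0,0,0.045],
    [0,0,0.045],
    [0,0,0.005],
    [0,0,0],
    [0,0,0],
    [0,0,0],
    [0,0,0],
    [0,0,0],
  ],
  rotation=[
    [0,0,0.0215],
    [0,0,0.0215],
    [0,0,0.0215],
    [0,0,0.021],
    [0,0,0.021],
    [0,0,0.021],
    [0,0,0.021],
    [0,0,0.0215],
    [0,0,0.0215],
    [0,0,0.0215],
    [0,0,0],
    [0,0,0],
    [0,0,0],
    [0,0,0],
    [0,0,0],
    [0,0,0],
    [0,0,0],
    [0,0,0],
    [0,0,0],
  ],
  jaw=[0,0,0,0,0,0,0,0,0,0,0,0,0,0,0,0.6,0.6,0.6,0.6],
)

```text
time_s: 23.3
tool_pos: [0.4653, -0.3701, 0.2362]
tool_rot: [179.9, 0.1, 85.2]
force: [-0.2, -0.3, 1.3]
grip_width: 0.0511
grasp_force: 0.0
```

Emit:
send_rows(
  xyz=[
    [0,0,-0.04],
    [0,0,-0.05],
    [0,0,-0.05],
    [0,0,0],
    [0,0,0],
  ],
  rotation=[
    [0,0,0],
    [0,0,0],
    [0,0,0],
    [0,0,0],
    [0,0,0],
  ],
  jaw=[1,1,1,1,1],
)

```text
time_s: 23.8
tool_pos: [0.4651, -0.3699, 0.377]
tool_rot: [179.8, 0.1, 85.2]
force: [-0.0, -0.2, 0.1]
grip_width: 0.0829
grasp_force: 0.0
```

```bash
python3 - <<'E'
from h import *
import pickle
T=cam("top");S=cam("scene"); pickle.dump((T,S),open("ts2.pkl","wb"))
cv2.imwrite("pics/t2.png",cv2.resize(T["image"][125:285,90:420],(792,384),interpolation=cv2.INTER_CUBIC))
plan(.4665,-.1583,.37,24.5,8)
E
```

```text
from [ 0.4645 -0.3695  0.3737] [-179.9   -0.    85.2] rz/row 0.1324
[[0.0263, -0.002, 0.0005], [0.0258, -0.0054, 0.0005], [0.0249, -0.0088, 0.0005], [0.0235, -0.012, 0.0005], [0.0217, -0.015, 0.0005], [0.0196, -0.0177, 0.0005], [0.017, -0.0202, 0.0005], [0.0142, -0.0222, 0.0005]]
```

View pics/t2.png

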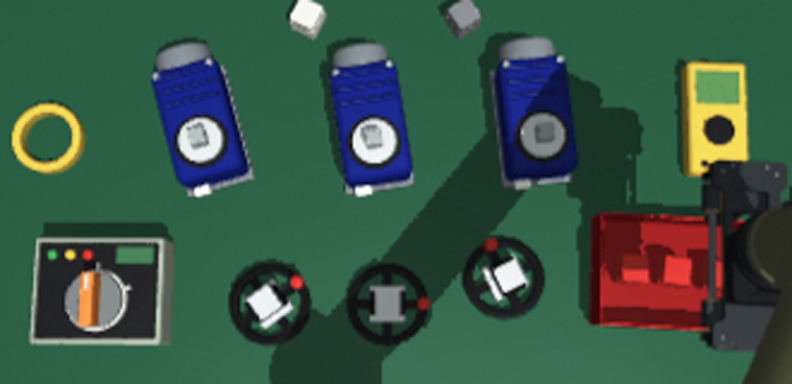

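The top view shows all three shafts bare, at (198,135), (373,136), (545,131). Two caps are in the bin at (635,268) and (678,270); the third is hidden under the gripper. The wheels are unmoved. Next I measure the shafts with the wrist camera.

Emit:
send_rows(
  xyz=[
    [0.028,0.038,0],
    [0.028,0.038,0],
    [0.028,0.038,0],
    [0.028,0.038,0],
    [0,0,0],
    [0,0,0],
    [0,0,0],
  ],
  rotation=[
    [0,0,0],
    [0,0,0],
    [0,0,0],
    [0,0,0],
    [0,0,0],
    [0,0,0],
    [0,0,0],
  ],
  jaw=[1,1,1,1,1,1,1],
)

```text
time_s: 24.6
tool_pos: [0.6246, -0.2722, 0.3731]
tool_rot: [-179.8, 0.0, 85.1]
force: [-0.7, -1.1, 1.1]
grip_width: 0.0868
grasp_force: 0.0
```

```bash
cat > snap.py <<'E'
from h import *
import sys,pickle
c=cam("wrist"); pickle.dump(c,open(sys.argv[1]+".pkl","wb")); cv2.imwrite("pics/"+sys.argv[1]+".png",cv2.resize(c["image"],(800,600),interpolation=cv2.INTER_CUBIC))
E
python3 snap.py s3
```

Emit:
send_rows(
  xyz=[
    [0.042,-0.0035,0],
    [0.042,-0.0035,0],
    [0.042,-0.0035,0],
    [0.042,-0.0035,0],
    [0.042,-0.0035,0],
    [0,0,0],
    [0,0,0],
    [0,0,0],
  ],
  rotation=[
    [0,0,0],
    [0,0,0],
    [0,0,0],
    [0,0,0],
    [0,0,0],
    [0,0,0],
    [0,0,0],
    [0,0,0],
  ],
  jaw=[1,1,1,1,1,1,1,1],
)

```text
time_s: 25.45
tool_pos: [0.6255, -0.063, 0.3747]
tool_rot: [-180.0, 0.1, 85.0]
force: [0.7, -0.6, 0.1]
grip_width: 0.0868
grasp_force: 0.0
```

```bash
python3 snap.py s2
```

Emit:
send_rows(
  xyz=[
    [0.043,-0.0035,0],
    [0.043,-0.0035,0],
    [0.043,-0.0035,0],
    [0.043,-0.0035,0],
    [0.043,-0.0035,0],
    [0,0,0],
    [0,0,0],
    [0,0,0],
  ],
  rotation=[
    [0,0,0],
    [0,0,0],
    [0,0,0],
    [0,0,0],
    [0,0,0],
    [0,0,0],
    [0,0,0],
    [0,0,0],
  ],
  jaw=[1,1,1,1,1,1,1,1],
)

```text
time_s: 26.3
tool_pos: [0.6273, 0.1526, 0.3744]
tool_rot: [180.0, 0.1, 85.0]
force: [0.5, -0.3, -1.1]
grip_width: 0.0869
grasp_force: 0.0
```

```bash
python3 snap.py s1; python3 - <<'E'
import cv2,numpy as np
ims=[cv2.imread(f"pics/s{i}.png") for i in (3,2,1)]
cv2.imwrite("pics/s.png",np.hstack([cv2.resize(i[0:400,180:600],(266,253)) for i in ims]))
cv2.imwrite("pics/sv.png",np.vstack([cv2.resize(i[100:400,150:650],(500,300))[:200] if 0 else i[170:370,150:650] for i in ims]))
E
```

```text
(no output)
```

View pics/sv.png

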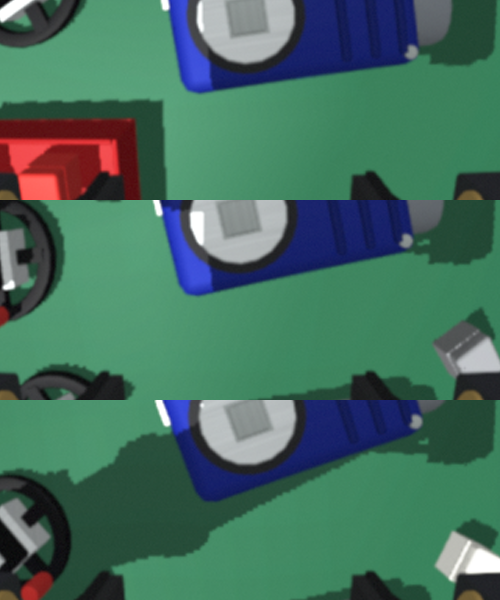

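The strips show each square shaft as a grey square on its light collar: shaft 3 at about (247,16) in strip 1, shaft 2 at (238,217) and shaft 1 at (249,419).

```bash
python3 - <<'E'
from h import *
import pickle
T,S=pickle.load(open("ts2.pkl","rb"))
for i,(u,v) in {3:(397,186),2:(388,187),1:(399,189)}.items():
    c=pickle.load(open(f"s{i}.pkl","rb")); u=int(u*.64);v=int(v*.64)
    hsv=cv2.cvtColor(c["image"],cv2.COLOR_BGR2HSV); s,V=hsv[...,1].astype(int),hsv[...,2].astype(int)
    V0=V[v,u]
    print(i,V[v,u-40:u+40:2].tolist())
    for ce,a,m in blobs((abs(V-V0)<22)&(s<60),60):
        if m[v,u]: print(" shaft",np.round(ce,1),a,rect(c,m,.123),[tri([ray(c,*ce),ray(T,*q)]).round(4).tolist() for q in [{1:(90+198/2.4,125+135/2.4),2:(90+373/2.4,125+136/2.4),3:(90+545/2.4,125+131/2.4)}[i]]])
    m=((s<60)&(V>100)).astype(np.uint8)
    for ce,a,b in blobs(m,300):
        if b[v,u] or b[v,u-18]:
            k=max(cv2.findContours(b.astype(np.uint8),0,1)[0],key=len)[:,0]
            p=np.array([onz(c,*q,.095)[:2] for q in k],np.float32)
            print(" collar",a,[np.round(x,4) for x in cv2.minEnclosingCircle(p)],[np.round(x,4) for x in cv2.fitEllipse(p)])
    b=cv2.inRange(hsv,(105,120,40),(130,255,255))
    l=max(blobs(b>0,100),key=lambda q:q[1]); print(" house",rect(c,l[2],.085))
E
```

```text
3 [201, 95, 71, 75, 210, 252, 194, 192, 193, 192, 193, 194, 192, 185, 146, 143, 147, 144, 147, 146, 145, 145, 146, 146, 145, 139, 156, 186, 188, 188, 188, 188, 189, 189, 186, 111, 38, 39, 47, 101]
 shaft [253.7 118.9] 633 (634.2, -206.1, 19.5, 19.3, 4.4) [[0.6337, -0.2067, 0.1216]]
 collar 3111 [array([ 0.6339, -0.2056]), np.float64(0.0277)] [array([ 0.634 , -0.2057]), array([0.0536, 0.054 ]), np.float64(90.5543)]
 house (662.9, -203.5, 144.0, 82.4, 4.1)
2 [214, 184, 79, 72, 88, 246, 255, 255, 255, 225, 192, 192, 192, 190, 161, 139, 147, 144, 145, 148, 146, 144, 147, 146, 143, 145, 143, 178, 190, 191, 191, 190, 190, 188, 188, 169, 63, 36, 38, 73]
 shaft [248.5 119.1] 632 (632.0, 2.8, 19.5, 19.6, 7.7) [[0.6321, 0.0016, 0.1207]]
 collar 3032 [array([0.6314, 0.0026]), np.float64(0.0276)] [array([0.6316, 0.0029]), array([0.0529, 0.0539]), np.float64(102.581)]
 house (660.5, 7.1, 144.0, 82.3, 7.7)
1 [199, 95, 73, 75, 133, 191, 192, 191, 194, 195, 195, 196, 194, 176, 142, 146, 148, 146, 148, 149, 146, 145, 148, 147, 146, 145, 150, 184, 191, 191, 191, 191, 191, 191, 187, 111, 38, 38, 58, 105]
 shaft [254.7 119.9] 627 (638.5, 217.4, 19.3, 19.5, 14.7) [[0.6403, 0.2156, 0.1053]]
 collar 3043 [array([0.6383, 0.2176]), np.float64(0.0275)] [array([0.6384, 0.2176]), array([0.0534, 0.0535]), np.float64(14.9322)]
 house (666.2, 224.8, 144.5, 82.2, 14.8)
```

```bash
python3 -c "
from h import *
plan(.474,.092,.36,126,6)"
```

```text
from [0.6273 0.1524 0.3745] [1.80e+02 1.00e-01 8.49e+01] rz/row -0.1195
[[-0.0123, -0.0246, 0.0024], [-0.0093, -0.0258, 0.0024], [-0.0061, -0.0268, 0.0024], [-0.0029, -0.0273, 0.0024], [0.0004, -0.0275, 0.0024], [0.0037, -0.0272, 0.0024]]
```

Emit:
send_rows(
  xyz=[
    [-0.0125,-0.0245,0.002],
    [-0.0095,-0.026,0.002],
    [-0.006,-0.027,0.002],
    [-0.003,-0.0275,0.002],
    [0,-0.0275,0.003],
    [0.004,-0.027,0.003],
    [0,0,0],
    [0,0,0],
    [0,0,0],
  ],
  rotation=[
    [0,0,-0.12],
    [0,0,-0.12],
    [0,0,-0.12],
    [0,0,-0.12],
    [0,0,-0.12],
    [0,0,-0.12],
    [0,0,0],
    [0,0,0],
    [0,0,0],
  ],
  jaw=[1,1,1,1,1,1,1,1,1],
)

```text
time_s: 27.25
tool_pos: [0.4741, 0.0931, 0.3612]
tool_rot: [179.9, 0.0, 126.3]
force: [1.0, 0.1, -0.1]
grip_width: 0.0871
grasp_force: 0.0
```

```bash
cat > wheel.py <<'E'
from h import *
import sys,pickle
def wheel(c,x,y,pr=True):
    "bright boss top nearest (x,y) and red knob top -> centre, angle of wheel x"
    hsv=cv2.cvtColor(c["image"],cv2.COLOR_BGR2HSV); H,s,V=[hsv[...,i].astype(int) for i in range(3)]
    out=[]
    for ce,a,m in blobs((s<45)&(V>110),150):
        r=rect(c,m,.07)
        if np.hypot(r[0]/1e3-x,r[1]/1e3-y)<.04: out.append((a,r))
    print("top",out)
    for ce,a,m in blobs(((H<8)|(H>172))&(s>120)&(V>90),20):
        r=rect(c,m,.05)
        d=np.array(r[:2])/1e3-[x,y]
        if np.hypot(*d)<.075: print("knob",a,r,"dir",np.degrees(np.arctan2(d[1],d[0])).round(1))
E
python3 - <<'E'
from wheel import *
c=cam("wrist"); pickle.dump(c,open("wl.pkl","wb")); cv2.imwrite("pics/wl.png",cv2.resize(c["image"],(800,600),interpolation=cv2.INTER_CUBIC)[:420])
print(env.get_obs()["time_s"],np.round(env.get_obs()["qpos"],0)); wheel(c,.4385,.1405)
E
```

```text
27.3 [ 17.   1. -32. 109.   0.  71.  22.]
top [(np.int32(1566), (437.3, 142.6, 39.5, 38.6, 34.7))]
knob 263 (462.2, 105.8, 15.9, 19.2, 36.3) dir -55.7
```

View pics/wl.png

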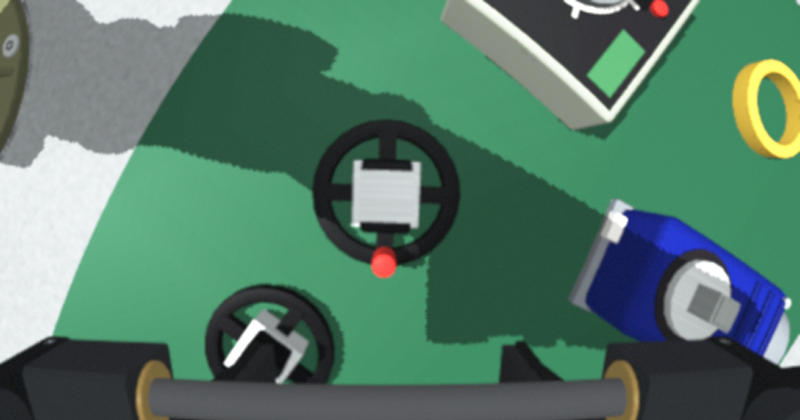

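The wheel sits at (386,194) with its knob at (383,262), in line with the tool's x as planned. Now I grip it.

```bash
python3 -c "
from h import *
plan(.438,.1418,.30,124.6,3)"
```

```text
from [0.4741 0.0935 0.3611] [179.9   0.  126.3] rz/row 0.0101
[[0.0201, -0.0001, 0.0204], [0.0201, -0.0003, 0.0204], [0.0201, -0.0005, 0.0204]]
```

Emit:
send_rows(
  xyz=[
    [0.02,0,0.02],
    [0.02,0,0.02],
    [0.02,-0.001,0.02],
    [0,0,0.02],
    [0,0,0.02],
    [0,0,0.02],
    [0,0,0.02],
    [0,0,0.002],
    [0,0,0],
    [0,0,0],
    [0,0,0],
    [0,0,0],
    [0,0,0],
    [0,0,0],
    [0,0,0],
    [0,0,0],
    [0,0,0],
    [0,0,0],
    [0,0,0],
  ],
  rotation=[
    [0,0,0.01],
    [0,0,0.01],
    [0,0,0.01],
    [0,0,0],
    [0,0,0],
    [0,0,0],
    [0,0,0],
    [0,0,0],
    [0,0,0],
    [0,0,0],
    [0,0,0],
    [0,0,0],
    [0,0,0],
    [0,0,0],
    [0,0,0],
    [0,0,0],
    [0,0,0],
    [0,0,0],
    [0,0,0],
  ],
  jaw=[1,1,1,1,1,1,1,1,1,0,0,0,0,0,0,0,0,0,0],
  newtons=30,
)

```text
time_s: 29.2
tool_pos: [0.4373, 0.1418, 0.2187]
tool_rot: [180.0, 0.0, 124.7]
force: [-0.2, 0.8, -1.0]
grip_width: 0.0295
grasp_force: 30.0
```

Emit:
send_rows(
  xyz=[
    [0,0,0],
    [0,0,-0.02],
    [0,0,-0.04],
    [0,0,-0.04],
    [0,0,-0.04],
    [0,0,0],
    [0,0,0],
    [0,0,0],
  ],
  rotation=[
    [0,0,0],
    [0,0,0],
    [0,0,0],
    [0,0,0],
    [0,0,0],
    [0,0,0],
    [0,0,0],
    [0,0,0],
  ],
  jaw=[0,0,0,0,0,0,0,0],
)

```text
time_s: 30.0
tool_pos: [0.4364, 0.1414, 0.3568]
tool_rot: [-179.8, -0.1, 124.7]
force: [-0.4, -0.2, -2.9]
grip_width: 0.0298
grasp_force: 30.0
```

```bash
python3 -c "
from h import *
plan(.6385,.2174,.372,104.7,7)"
```

```text
from [0.4364 0.1414 0.3568] [-1.798e+02 -1.000e-01  1.247e+02] rz/row 0.0499
[[-0.0075, 0.0299, -0.0022], [-0.006, 0.0303, -0.0022], [-0.0045, 0.0305, -0.0022], [-0.003, 0.0307, -0.0022], [-0.0014, 0.0308, -0.0022], [0.0001, 0.0308, -0.0022], [0.0016, 0.0308, -0.0022]]
```

Emit:
send_rows(
  xyz=[
    [-0.0075,0.03,-0.002],
    [-0.006,0.0305,-0.002],
    [-0.0045,0.0305,-0.002],
    [-0.003,0.0305,-0.002],
    [-0.0015,0.031,-0.002],
    [0,0.031,-0.002],
    [0.0015,0.031,-0.002],
    [0,0,0],
    [0,0,0],
    [0,0,0],
    [0,0,0],
  ],
  rotation=[
    [0,0,0.05],
    [0,0,0.05],
    [0,0,0.05],
    [0,0,0.05],
    [0,0,0.05],
    [0,0,0.05],
    [0,0,0.05],
    [0,0,0],
    [0,0,0],
    [0,0,0],
    [0,0,0],
  ],
  jaw=[0,0,0,0,0,0,0,0,0,0,0],
)

```text
time_s: 31.1
tool_pos: [0.6392, 0.2174, 0.3722]
tool_rot: [-179.9, 0.0, 104.7]
force: [0.1, 1.1, -2.0]
grip_width: 0.0296
grasp_force: 30.0
```

```bash
python3 - <<'E'
from h import *
plan(.6385,.2174,.340,104.7,3)
c=cam("wrist"); cv2.imwrite("pics/p1.png",cv2.resize(c["image"],(800,600),interpolation=cv2.INTER_CUBIC)[:420])
E
```

```text
from [0.6392 0.2174 0.3722] [-179.9    0.   104.7] rz/row -0.0
[0.0, -0.0002, 0.0107]
```

Emit:
send_rows(
  xyz=[
    [0,-0.0005,0.011],
    [0,0,0.011],
    [0,0,0.01],
    [0,0,0.005],
    [0,0,0.005],
    [0,0,0],
  ],
  rotation=[
    [0,0,0],
    [0,0,0],
    [0,0,0],
    [0,0,0],
    [0,0,0],
    [0,0,0],
  ],
  jaw=[0,0,0,0,0,0],
)

```text
time_s: 31.75
tool_pos: [0.6393, 0.2175, 0.3296]
tool_rot: [-179.9, -0.0, 104.7]
force: [-0.1, 0.2, -3.9]
grip_width: 0.0301
grasp_force: 30.0
```

Emit:
send_rows(
  xyz=[
    [0,0,0.005],
    [0,0,0.005],
    [0,0,0.004],
    [0,0,0.003],
    [0,0,0],
  ],
  rotation=[
    [0,0,0],
    [0,0,0],
    [0,0,0],
    [0,0,0],
    [0,0,0],
  ],
  jaw=[0,0,0,0,0],
)

```text
time_s: 32.25
tool_pos: [0.6395, 0.2176, 0.3138]
tool_rot: [-180.0, 0.0, 104.7]
force: [-1.8, 1.5, -2.0]
grip_width: 0.0295
grasp_force: 30.0
```

Emit:
send_rows(
  xyz=[
    [0,0,0.002],
    [0,0,0.001],
    [0,0,0],
    [0,0,0],
  ],
  rotation=[
    [0,0,0],
    [0,0,0],
    [0,0,0],
    [0,0,0],
  ],
  jaw=[0,0,0,0],
)

```text
time_s: 32.65
tool_pos: [0.6394, 0.2177, 0.3137]
tool_rot: [180.0, 0.0, 104.7]
force: [-6.1, -2.3, 10.8]
grip_width: 0.03
grasp_force: 30.0
```

Emit:
send_rows(
  xyz=[
    [0,0,0],
    [0,0,0],
    [0,0,0],
    [0,0,0],
    [0,0,0],
    [0,0,-0.03],
    [0,0,-0.045],
    [0,0,-0.045],
    [0,0,0],
    [0,0,0],
  ],
  rotation=[
    [0,0,0],
    [0,0,0],
    [0,0,0],
    [0,0,0],
    [0,0,0],
    [0,0,0],
    [0,0,0],
    [0,0,0],
    [0,0,0],
    [0,0,0],
  ],
  jaw=[0.7,0.8,0.9,1,1,1,1,1,1,1],
)

```text
time_s: 33.65
tool_pos: [0.6397, 0.2179, 0.4322]
tool_rot: [179.8, -0.0, 104.7]
force: [-0.5, -1.6, -0.9]
grip_width: 0.0865
grasp_force: 0.0
```

```bash
python3 -c "
from h import *
plan(.434,-.065,.37,91.5,10)"
```

```text
from [0.6397 0.2179 0.4322] [179.8  -0.  104.7] rz/row 0.023
[[-0.0222, -0.0271, 0.0062], [-0.0228, -0.0265, 0.0062], [-0.0234, -0.026, 0.0062], [-0.024, -0.0255, 0.0062], [-0.0245, -0.0249, 0.0062], [-0.0251, -0.0243, 0.0062], [-0.0257, -0.0238, 0.0062], [-0.0262, -0.0232, 0.0062], [-0.0267, -0.0226, 0.0062], [-0.0272, -0.0219, 0.0062]]
```

Emit:
send_rows(
  xyz=[
    [-0.022,-0.027,0.006],
    [-0.023,-0.0265,0.006],
    [-0.0235,-0.026,0.006],
    [-0.024,-0.0255,0.006],
    [-0.0245,-0.025,0.006],
    [-0.025,-0.0245,0.006],
    [-0.0255,-0.024,0.006],
    [-0.026,-0.023,0.006],
    [-0.0265,-0.0225,0.006],
    [-0.027,-0.022,0.007],
    [0,0,0],
    [0,0,0],
    [0,0,0],
  ],
  rotation=[
    [0,0,0.023],
    [0,0,0.023],
    [0,0,0.023],
    [0,0,0.023],
    [0,0,0.023],
    [0,0,0.023],
    [0,0,0.023],
    [0,0,0.023],
    [0,0,0.023],
    [0,0,0.023],
    [0,0,0],
    [0,0,0],
    [0,0,0],
  ],
  jaw=[1,1,1,1,1,1,1,1,1,1,1,1,1],
)

```text
time_s: 34.95
tool_pos: [0.4338, -0.0637, 0.3692]
tool_rot: [-180.0, -0.0, 91.6]
force: [0.0, -0.0, -0.6]
grip_width: 0.087
grasp_force: 0.0
```

```bash
python3 - <<'E'
from wheel import *
c=cam("wrist"); cv2.imwrite("pics/wm.png",cv2.resize(c["image"],(800,600),interpolation=cv2.INTER_CUBIC)[:420])
print(env.get_obs()["time_s"],np.round(env.get_obs()["qpos"],0)); wheel(c,.4345,-.008)
plan(.4345,-.0075,.30,91.5,3)
E
```

```text
35.0 [ 29.  -6. -23. 113.  -2.  72.   9.]
top [(np.int32(1528), (433.8, -7.0, 39.9, 40.3, 88.7))]
knob 249 (433.2, -51.2, 15.4, 18.8, 1.6) dir -91.7
from [ 0.434  -0.0635  0.3694] [-180.    -0.    91.6] rz/row 0.0006
[0.0187, 0.0007, 0.0231]
```

View pics/wm.png

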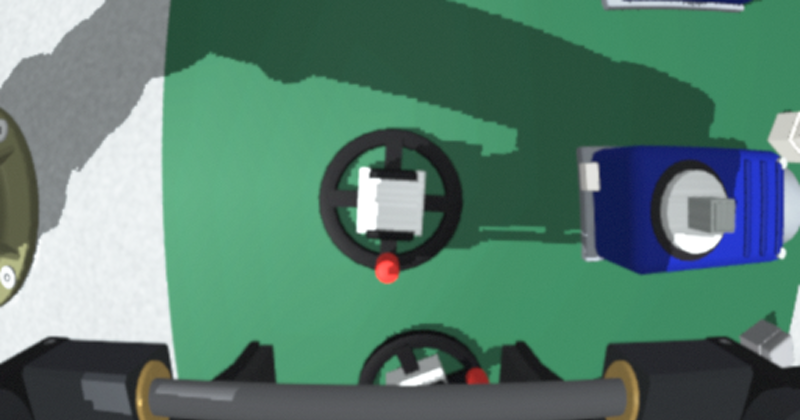

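Wheel at (392,203), knob at (387,268), upright. I grip it.

Emit:
send_rows(
  xyz=[
    [0.019,0,0.023],
    [0.019,0.001,0.023],
    [0.018,0,0.023],
    [0,0,0.02],
    [0,0,0.02],
    [0,0,0.02],
    [0,0,0.02],
    [0,0,0.001],
    [0,0,0],
    [0,0,0],
    [0,0,0],
    [0,0,0],
    [0,0,0],
    [0,0,0],
    [0,0,0],
    [0,0,0],
    [0,0,0],
    [0,0,0],
    [0,0,0],
  ],
  rotation=[
    [0,0,0.015],
    [0,0,0.015],
    [0,0,0.015],
    [0,0,0],
    [0,0,0],
    [0,0,0],
    [0,0,0],
    [0,0,0],
    [0,0,0],
    [0,0,0],
    [0,0,0],
    [0,0,0],
    [0,0,0],
    [0,0,0],
    [0,0,0],
    [0,0,0],
    [0,0,0],
    [0,0,0],
    [0,0,0],
  ],
  jaw=[1,1,1,1,1,1,1,1,1,0,0,0,0,0,0,0,0,0,0],
  newtons=30,
)

```text
time_s: 36.9
tool_pos: [0.434, -0.0085, 0.2198]
tool_rot: [180.0, 0.0, 88.9]
force: [-0.1, 0.2, -0.8]
grip_width: 0.0299
grasp_force: 30.0
```

Emit:
send_rows(
  xyz=[
    [0,0,0],
    [0,0,-0.02],
    [0,0,-0.04],
    [0,0,-0.045],
    [0,0,-0.045],
    [0,0,0],
    [0,0,0],
    [0,0,0],
  ],
  rotation=[
    [0,0,0],
    [0,0,0],
    [0,0,0],
    [0,0,0],
    [0,0,0],
    [0,0,0],
    [0,0,0],
    [0,0,0],
  ],
  jaw=[0,0,0,0,0,0,0,0],
)

```text
time_s: 37.7
tool_pos: [0.433, -0.0086, 0.3677]
tool_rot: [-179.8, -0.0, 88.9]
force: [-0.3, -0.2, -3.4]
grip_width: 0.0298
grasp_force: 30.0
```

```bash
python3 -c "
from h import *
plan(.632,.0027,.372,97.7,5)"
```

```text
from [ 0.433  -0.0086  0.3677] [-179.8   -0.    88.9] rz/row -0.0307
[[0.003, 0.0398, -0.0009], [0.0018, 0.0398, -0.0009], [0.0006, 0.0399, -0.0009], [-0.0007, 0.0399, -0.0009], [-0.0019, 0.0398, -0.0009]]
```

Emit:
send_rows(
  xyz=[
    [0.003,0.04,-0.001],
    [0.002,0.04,-0.001],
    [0.0005,0.04,-0.001],
    [-0.001,0.04,-0.001],
    [-0.0025,0.0395,-0.001],
    [0,0,0],
    [0,0,0],
    [0,0,0],
    [0,0,0],
  ],
  rotation=[
    [0,0,-0.031],
    [0,0,-0.031],
    [0,0,-0.031],
    [0,0,-0.031],
    [0,0,-0.03],
    [0,0,0],
    [0,0,0],
    [0,0,0],
    [0,0,0],
  ],
  jaw=[0,0,0,0,0,0,0,0,0],
)

```text
time_s: 38.6
tool_pos: [0.6324, 0.0021, 0.3744]
tool_rot: [-179.9, 0.0, 97.7]
force: [0.7, -0.7, -3.4]
grip_width: 0.03
grasp_force: 30.0
```

```bash
python3 -c "
from h import *
plan(.632,.002,.330,97.7,5)"
```

```text
from [0.6324 0.0021 0.3744] [-179.9    0.    97.7] rz/row 0.0001
[-0.0, -0.0001, 0.0089]
```

Emit:
send_rows(
  xyz=[
    [0,0,0.011],
    [0,0,0.011],
    [0,0,0.011],
    [0,0,0.006],
    [0,0,0.005],
    [0,0,0],
  ],
  rotation=[
    [0,0,0],
    [0,0,0],
    [0,0,0],
    [0,0,0],
    [0,0,0],
    [0,0,0],
  ],
  jaw=[0,0,0,0,0,0],
)

```text
time_s: 39.2
tool_pos: [0.6331, 0.0021, 0.3295]
tool_rot: [-179.9, -0.0, 97.7]
force: [-0.6, -0.1, -3.3]
grip_width: 0.03
grasp_force: 30.0
```

Emit:
send_rows(
  xyz=[
    [0,0,0.005],
    [0,0,0.005],
    [0,0,0.004],
    [0,0,0.003],
    [0,0,0.001],
    [0,0,0],
    [0,0,0],
  ],
  rotation=[
    [0,0,0],
    [0,0,0],
    [0,0,0],
    [0,0,0],
    [0,0,0],
    [0,0,0],
    [0,0,0],
  ],
  jaw=[0,0,0,0,0,0,0],
)

```text
time_s: 39.9
tool_pos: [0.6331, 0.0025, 0.3147]
tool_rot: [-180.0, 0.0, 97.8]
force: [-7.6, 1.1, 7.7]
grip_width: 0.0301
grasp_force: 30.0
```

Emit:
send_rows(
  xyz=[
    [0,0,0],
    [0,0,0],
    [0,0,0],
    [0,0,0],
    [0,0,0],
    [0,0,-0.03],
    [0,0,-0.045],
    [0,0,-0.045],
    [0,0,0],
    [0,0,0],
  ],
  rotation=[
    [0,0,0],
    [0,0,0],
    [0,0,0],
    [0,0,0],
    [0,0,0],
    [0,0,0],
    [0,0,0],
    [0,0,0],
    [0,0,0],
    [0,0,0],
  ],
  jaw=[0.7,0.8,0.9,1,1,1,1,1,1,1],
)

```text
time_s: 40.9
tool_pos: [0.6336, 0.0022, 0.4341]
tool_rot: [179.8, 0.0, 97.7]
force: [-0.2, 0.2, 0.5]
grip_width: 0.0862
grasp_force: 0.0
```

```bash
python3 -c "
from h import *
plan(.417,-.181,.37,25,9)"
```

```text
from [0.6336 0.0022 0.4341] [179.8   0.   97.7] rz/row 0.1411
[[-0.0169, -0.0266, 0.0071], [-0.0205, -0.0239, 0.0071], [-0.0237, -0.0208, 0.0071], [-0.0264, -0.0173, 0.0071], [-0.0285, -0.0134, 0.0071], [-0.0301, -0.0093, 0.0071], [-0.0311, -0.0049, 0.0071], [-0.0315, -0.0005, 0.0071], [-0.0313, 0.0039, 0.0071]]
```

Emit:
send_rows(
  xyz=[
    [-0.017,-0.0265,0.006],
    [-0.0205,-0.024,0.007],
    [-0.0235,-0.021,0.007],
    [-0.0265,-0.0175,0.007],
    [-0.0285,-0.0135,0.007],
    [-0.03,-0.0095,0.007],
    [-0.031,-0.005,0.007],
    [-0.0315,-0.0005,0.007],
    [-0.0315,0.004,0.007],
    [0,0,0],
    [0,0,0],
    [0,0,0],
  ],
  rotation=[
    [0,0,0.141],
    [0,0,0.141],
    [0,0,0.141],
    [0,0,0.141],
    [0,0,0.141],
    [0,0,0.141],
    [0,0,0.141],
    [0,0,0.141],
    [0,0,0.141],
    [0,0,0],
    [0,0,0],
    [0,0,0],
  ],
  jaw=[1,1,1,1,1,1,1,1,1,1,1,1],
)

```text
time_s: 42.1
tool_pos: [0.4166, -0.1802, 0.3702]
tool_rot: [-179.9, 0.0, 25.1]
force: [1.1, 0.1, -0.1]
grip_width: 0.0868
grasp_force: 0.0
```

```bash
python3 - <<'E'
from wheel import *
c=cam("wrist"); cv2.imwrite("pics/wr.png",cv2.resize(c["image"],(800,600),interpolation=cv2.INTER_CUBIC)[:420])
print(env.get_obs()["time_s"],np.round(env.get_obs()["qpos"],0)); wheel(c,.467,-.158)
plan(.467,-.158,.30,25,3)
E
```

```text
42.15 [ 36.  -4. -15. 112.  -1.  72. -44.]
top [(np.int32(1589), (465.9, -158.6, 40.0, 40.8, 23.6))]
knob 228 (503.7, -142.1, 17.3, 14.9, 25.2) dir 23.4
from [ 0.4168 -0.1801  0.3704] [-180.     0.    25.2] rz/row 0.001
[0.0183, 0.0005, 0.0235]
```

View pics/wr.png

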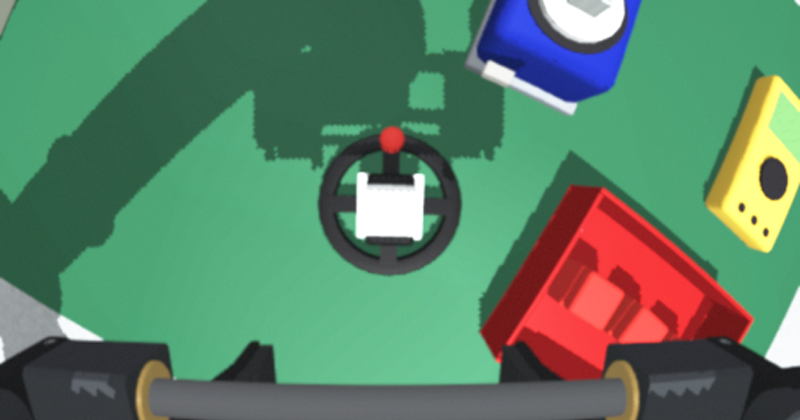

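Wheel at (390,207), knob at (392,139), upright. The bin shows caps at (597,298) and (642,330). I grip the wheel.

Emit:
send_rows(
  xyz=[
    [0.018,0.0005,0.023],
    [0.018,0.0005,0.023],
    [0.018,0,0.024],
    [0,0,0.02],
    [0,0,0.02],
    [0,0,0.02],
    [0,0,0.02],
    [0,0,0.001],
    [0,0,0],
    [0,0,0],
    [0,0,0],
    [0,0,0],
    [0,0,0],
    [0,0,0],
    [0,0,0],
    [0,0,0],
    [0,0,0],
    [0,0,0],
    [0,0,0],
  ],
  rotation=[
    [0,0,0.009],
    [0,0,0.009],
    [0,0,0.009],
    [0,0,0],
    [0,0,0],
    [0,0,0],
    [0,0,0],
    [0,0,0],
    [0,0,0],
    [0,0,0],
    [0,0,0],
    [0,0,0],
    [0,0,0],
    [0,0,0],
    [0,0,0],
    [0,0,0],
    [0,0,0],
    [0,0,0],
    [0,0,0],
  ],
  jaw=[1,1,1,1,1,1,1,1,1,0,0,0,0,0,0,0,0,0,0],
  newtons=30,
)

```text
time_s: 44.05
tool_pos: [0.4657, -0.1593, 0.2197]
tool_rot: [-180.0, 0.0, 23.5]
force: [-0.2, 0.6, 0.3]
grip_width: 0.0297
grasp_force: 30.0
```

Emit:
send_rows(
  xyz=[
    [0,0,0],
    [0,0,-0.02],
    [0,0,-0.04],
    [0,0,-0.045],
    [0,0,-0.045],
    [0,0,0],
    [0,0,0],
    [0,0,0],
  ],
  rotation=[
    [0,0,0],
    [0,0,0],
    [0,0,0],
    [0,0,0],
    [0,0,0],
    [0,0,0],
    [0,0,0],
    [0,0,0],
  ],
  jaw=[0,0,0,0,0,0,0,0],
)

```text
time_s: 44.85
tool_pos: [0.465, -0.1593, 0.3677]
tool_rot: [-179.9, 0.2, 23.5]
force: [-0.0, 1.2, -3.9]
grip_width: 0.0298
grasp_force: 30.0
```

```bash
python3 -c "
from h import *
plan(.634,-.206,.372,4.2,5)"
```

```text
from [ 0.465  -0.1593  0.3677] [-179.9    0.2   23.5] rz/row 0.0673
[[0.0273, 0.022, -0.0009], [0.0287, 0.0202, -0.0009], [0.03, 0.0182, -0.0009], [0.0312, 0.0161, -0.0009], [0.0322, 0.014, -0.0009]]
```

Emit:
send_rows(
  xyz=[
    [0.0275,0.022,-0.001],
    [0.0285,0.02,-0.001],
    [0.03,0.018,-0.001],
    [0.031,0.016,-0.001],
    [0.032,0.014,-0.001],
    [0,0,0],
    [0,0,0],
    [0,0,0],
    [0,0,0],
  ],
  rotation=[
    [0,0,0.067],
    [0,0,0.067],
    [0,0,0.067],
    [0,0,0.068],
    [0,0,0.068],
    [0,0,0],
    [0,0,0],
    [0,0,0],
    [0,0,0],
  ],
  jaw=[0,0,0,0,0,0,0,0,0],
)

```text
time_s: 45.75
tool_pos: [0.6335, -0.2054, 0.3744]
tool_rot: [-180.0, 0.1, 4.2]
force: [-0.1, -0.6, -3.3]
grip_width: 0.0296
grasp_force: 30.0
```

```bash
python3 -c "
from h import *
plan(.634,-.2063,.330,4.2,5)"
```

```text
from [ 0.6335 -0.2054  0.3744] [-1.8e+02  1.0e-01  4.2e+00] rz/row -0.0
[0.0001, 0.0002, 0.0089]
```

Emit:
send_rows(
  xyz=[
    [0.0005,0.001,0.011],
    [0,0,0.011],
    [0,0,0.011],
    [0,0,0.006],
    [0,0,0.005],
    [0,0,0],
  ],
  rotation=[
    [0,0,0],
    [0,0,0],
    [0,0,0],
    [0,0,0],
    [0,0,0],
    [0,0,0],
  ],
  jaw=[0,0,0,0,0,0],
)

```text
time_s: 46.35
tool_pos: [0.6349, -0.2064, 0.3296]
tool_rot: [-180.0, 0.1, 4.2]
force: [1.1, 1.4, -3.4]
grip_width: 0.0299
grasp_force: 30.0
```

Emit:
send_rows(
  xyz=[
    [0,0,0.005],
    [0,0,0.005],
    [0,0,0.004],
    [0,0,0.003],
    [0,0,0.001],
    [0,0,0],
    [0,0,0],
  ],
  rotation=[
    [0,0,0],
    [0,0,0],
    [0,0,0],
    [0,0,0],
    [0,0,0],
    [0,0,0],
    [0,0,0],
  ],
  jaw=[0,0,0,0,0,0,0],
)

```text
time_s: 47.05
tool_pos: [0.6351, -0.2064, 0.3147]
tool_rot: [180.0, -0.1, 4.2]
force: [-1.7, 2.0, 5.0]
grip_width: 0.0301
grasp_force: 30.0
```

Emit:
send_rows(
  xyz=[
    [0,0,0],
    [0,0,0],
    [0,0,0],
    [0,0,0],
    [0,0,0],
    [0,0,-0.03],
    [0,0,-0.045],
    [0,0,-0.045],
    [0,0,0],
    [0,0,0],
  ],
  rotation=[
    [0,0,0],
    [0,0,0],
    [0,0,0],
    [0,0,0],
    [0,0,0],
    [0,0,0],
    [0,0,0],
    [0,0,0],
    [0,0,0],
    [0,0,0],
  ],
  jaw=[0.7,0.8,0.9,1,1,1,1,1,1,1],
)

```text
time_s: 48.05
tool_pos: [0.6351, -0.2065, 0.4343]
tool_rot: [179.9, -0.2, 4.2]
force: [-0.7, 0.2, -0.9]
grip_width: 0.0866
grasp_force: 0.0
```

```bash
python3 -c "
from h import *
plan(.4446,.3470,.36,169,20)"
```

```text
from [ 0.6351 -0.2065  0.4343] [179.9  -0.2   4.2] rz/row -0.1438
[[-0.0075, -0.0283, 0.0037], [-0.0034, -0.0291, 0.0037], [0.0008, -0.0293, 0.0037], [0.005, -0.0288, 0.0037], [0.0091, -0.0278, 0.0037], [0.013, -0.0262, 0.0037], [0.0166, -0.0241, 0.0037], [0.0199, -0.0215, 0.0037], [0.0228, -0.0184, 0.0037], [0.0252, -0.0149, 0.0037], [0.0271, -0.0112, 0.0037], [0.0284, -0.0072, 0.0037], [0.0291, -0.003, 0.0037], [0.0292, 0.0012, 0.0037], [0.0288, 0.0054, 0.0037], [0.0277, 0.0094, 0.0037], [0.0261, 0.0133, 0.0037], [0.0239, 0.0169, 0.0037], [0.0212, 0.0202, 0.0037], [0.0181, 0.023, 0.0037]]
```

Emit:
send_rows(
  xyz=[
    [-0.0075,-0.0285,0.0035],
    [-0.0035,-0.029,0.0035],
    [0.001,-0.0295,0.0035],
    [0.005,-0.029,0.0035],
    [0.009,-0.028,0.0035],
    [0.013,-0.026,0.0035],
    [0.0165,-0.024,0.0035],
    [0.02,-0.0215,0.0035],
    [0.023,-0.0185,0.0035],
    [0.025,-0.015,0.0035],
    [0.027,-0.011,0.0035],
    [0.0285,-0.007,0.0035],
    [0.029,-0.003,0.0035],
    [0.029,0.001,0.0035],
    [0.029,0.0055,0.0035],
    [0.0275,0.0095,0.0035],
    [0.026,0.0135,0.0035],
    [0.024,0.017,0.0035],
    [0.021,0.02,0.0035],
    [0.018,0.023,0.0035],
  ],
  rotation=[
    [0,0,-0.144],
    [0,0,-0.144],
    [0,0,-0.144],
    [0,0,-0.144],
    [0,0,-0.144],
    [0,0,-0.144],
    [0,0,-0.144],
    [0,0,-0.144],
    [0,0,-0.144],
    [0,0,-0.144],
    [0,0,-0.144],
    [0,0,-0.144],
    [0,0,-0.144],
    [0,0,-0.144],
    [0,0,-0.144],
    [0,0,-0.144],
    [0,0,-0.144],
    [0,0,-0.144],
    [0,0,-0.144],
    [0,0,-0.144],
  ],
  jaw=[1,1,1,1,1,1,1,1,1,1,1,1,1,1,1,1,1,1,1,1],
)

```text
time_s: 50.05
tool_pos: [0.4431, 0.3473, 0.3607]
tool_rot: [-179.9, -0.1, 169.5]
force: [0.1, 0.6, -0.4]
grip_width: 0.0869
grasp_force: 0.0
```

Emit:
send_rows(
  xyz=[
    [0,0,0],
    [0,0,0],
    [0,0,0],
    [0,0,0],
  ],
  rotation=[
    [0,0,-0.1],
    [0,0,-0.1],
    [0,0,0],
    [0,0,0],
  ],
  jaw=[1,1,1,1],
)

```text
time_s: 50.45
tool_pos: [0.4438, 0.3463, 0.3615]
tool_rot: [-179.9, -0.1, -179.5]
force: [-0.4, -0.0, -0.2]
grip_width: 0.087
grasp_force: 0.0
```

```bash
python3 - <<'E'
from h import *
o=env.get_obs(); print(np.round(o["qpos"],0),o["time_s"])
S=cam("scene");T=cam("top")
a=cv2.resize(S["image"][95:335,60:380],(640,480),interpolation=cv2.INTER_CUBIC)
b=cv2.resize(T["image"][125:285,90:420],None,fx=2,fy=2,interpolation=cv2.INTER_CUBIC)
cv2.imwrite("pics/chk.png",np.hstack([cv2.resize(a,(400,300)),cv2.resize(b,(400,300))]))
x=np.vstack([cv2.resize(S["image"][95:335,60:380],(400,300),interpolation=cv2.INTER_CUBIC),np.zeros((0,400,3),np.uint8)])
cv2.imwrite("pics/chk.png",cv2.resize(np.hstack([x,cv2.resize(T["image"][125:285,90:420],(400,300),interpolation=cv2.INTER_CUBIC)]),(800,300)))
plan(.4446,.347,.264,180.6,4)
E
```

```text
[  7.  17. -55.  98.  14.  73.  39.] 50.45
from [0.444  0.3464 0.3621] [-180.    -0.  -179.5] rz/row -0.0004
[-0.0001, 0.0001, 0.0245]
```

View pics/chk.png

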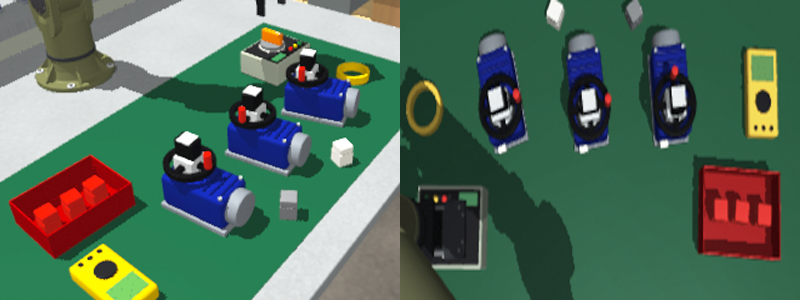

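All three caps lie in the bin (right view (720,210), (742,211), (764,213)). All three wheels sit level on their collars (left view (190,158), (250,117), (306,73)). Tape and meter are unmoved, so I run the test.

Emit:
send_rows(
  xyz=[
    [0,0,0.024],
    [0,0,0.024],
    [0,0,0.024],
    [0,0,0.025],
    [0,0,0],
    [0,0,0],
    [0,0,0],
    [0,0,0],
    [0,0,0],
    [0,0,0],
    [0,0,0],
    [0,0,0],
    [0,0,0],
    [0,0,0],
    [0,0,0],
    [0,0,0],
    [0,0,0],
    [0,0,0],
  ],
  rotation=[
    [0,0,0],
    [0,0,0],
    [0,0,0],
    [0,0,0],
    [0,0,0],
    [0,0,0],
    [0,0,0],
    [0,0,0],
    [0,0,0],
    [0,0,0],
    [0,0,0],
    [0,0,0],
    [0,0,0],
    [0,0,0],
    [0,0,0],
    [0,0,0],
    [0,0,0],
    [0,0,0],
  ],
  jaw=[1,1,1,1,1,0,0,0,0,0,0,0,0,0,0,0,0,0],
  newtons=30,
)

```text
time_s: 52.35
tool_pos: [0.444, 0.347, 0.2657]
tool_rot: [180.0, -0.0, -179.4]
force: [-0.1, 0.3, -1.6]
grip_width: 0.0158
grasp_force: 30.0
```

Emit:
send_rows(
  xyz=[
    [0,0,0],
    [0,0,0],
    [0,0,0],
    [0,0,0],
    [0,0,0],
    [0,0,0],
    [0,0,0],
    [0,0,0],
    [0,0,0],
    [0,0,0],
    [0,0,0],
    [0,0,0],
    [0,0,0],
    [0,0,0],
    [0,0,0],
    [0,0,0],
  ],
  rotation=[
    [0,0,0.1],
    [0,0,0.1],
    [0,0,0.1],
    [0,0,0.1],
    [0,0,0.1],
    [0,0,0.1],
    [0,0,0.1],
    [0,0,0.1],
    [0,0,0.1],
    [0,0,0.1],
    [0,0,0.1],
    [0,0,0.1],
    [0,0,0.02],
    [0,0,0],
    [0,0,0],
    [0,0,0],
  ],
  jaw=[0,0,0,0,0,0,0,0,0,0,0,0,0,0,0,0],
)

```text
time_s: 53.95
tool_pos: [0.4448, 0.3486, 0.2657]
tool_rot: [179.7, -0.2, 110.9]
force: [6.1, 6.7, -8.9]
grip_width: 0.0154
grasp_force: 30.0
```

```bash
python3 -c "
from h import *
o=env.get_obs(); print(o['tool_rot'],o['force'],o['wrist_torque'],o['grip_width'])"
```

```text
[179.67746257  -0.21764267 110.85022248] [ 6.07150709  6.71581664 -8.87349501] [ 1.59758834 -1.33578099  0.19522254] 0.015354293320345566
```

The switch is at its stop. I hold it, release, lift clear and wait for the spring return.

Emit:
send_rows(
  xyz=[
    [0,0,0],
    [0,0,0],
    [0,0,0],
    [0,0,0],
    [0,0,0],
    [0,0,0],
    [0,0,0],
    [0,0,0],
    [0,0,0],
    [0,0,0],
    [0,0,0],
    [0,0,0],
    [0,0,0],
    [0,0,0],
    [0,0,0],
    [0,0,0],
    [0,0,-0.03],
    [0,0,-0.04],
    [0,0,-0.04],
    [0,0,-0.04],
  ],
  rotation=[
    [0,0,0],
    [0,0,0],
    [0,0,0],
    [0,0,0],
    [0,0,0],
    [0,0,0],
    [0,0,0],
    [0,0,0],
    [0,0,0],
    [0,0,0],
    [0,0,0],
    [0,0,0],
    [0,0,0],
    [0,0,0],
    [0,0,0],
    [0,0,0],
    [0,0,0],
    [0,0,0],
    [0,0,0],
    [0,0,0],
  ],
  jaw=[0,0,0,0,0,0,0,0,0,1,1,1,1,1,1,1,1,1,1,1],
)

```text
time_s: 55.95
tool_pos: [0.4439, 0.3461, 0.417]
tool_rot: [-179.9, 0.1, 110.7]
force: [1.2, -0.2, 0.6]
grip_width: 0.0856
grasp_force: 0.0
```

Emit:
send_rows(
  xyz=[
    [0,0,0],
    [0,0,0],
    [0,0,0],
    [0,0,0],
    [0,0,0],
    [0,0,0],
    [0,0,0],
    [0,0,0],
    [0,0,0],
    [0,0,0],
    [0,0,0],
    [0,0,0],
    [0,0,0],
    [0,0,0],
    [0,0,0],
  ],
  rotation=[
    [0,0,0],
    [0,0,0],
    [0,0,0],
    [0,0,0],
    [0,0,0],
    [0,0,0],
    [0,0,0],
    [0,0,0],
    [0,0,0],
    [0,0,0],
    [0,0,0],
    [0,0,0],
    [0,0,0],
    [0,0,0],
    [0,0,0],
  ],
  jaw=[1,1,1,1,1,1,1,1,1,1,1,1,1,1,1],
)

```text
time_s: 57.45
tool_pos: [0.444, 0.3469, 0.4157]
tool_rot: [180.0, 0.0, 110.7]
force: [1.3, 0.2, -0.6]
grip_width: 0.087
grasp_force: 0.0
```

```bash
python3 - <<'E'
from h import *
S=cam("scene"); print(env.get_obs()["time_s"],np.round(env.get_obs()["force"],1))
cv2.imwrite("pics/end.png",cv2.resize(S["image"][95:335,60:380],(800,600),interpolation=cv2.INTER_CUBIC))
E
```

```text
57.5 [ 0.6  0.3 -0.5]
```

View pics/end.png

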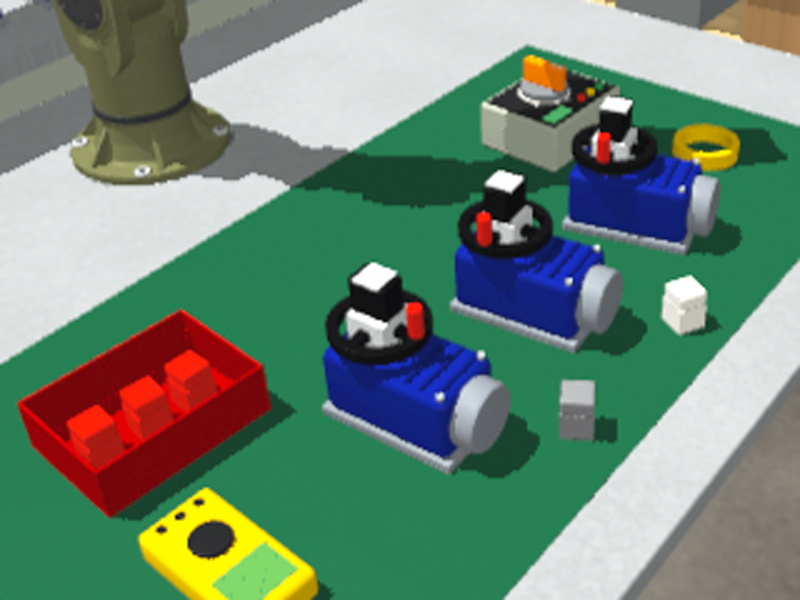

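The switch bar at (544,72) is back at rest, the wheels are home and the caps are in the bin.

```bash
python3 -c "
from cell import env
print(env.sign_off())"
```

```text
the job is handed in; nothing more can be done
None
```

The job is handed in at about 57 s of the 192 s allowed: tester zeroed, all three caps in the red bin, all three handwheels home on their shafts, test run and the switch back at rest; sign-off returned no verdict.

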